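# Shut and bolt the battery charging box

### The arm

A 6-joint arm with a two-finger parallel gripper is mounted at the origin on the work surface. World frame = base frame: x ahead of the robot, y to its left, z up, the work surface at z = 0. Lengths are in m, angles in rad, forces in N, time in s.
With the tool pointing down it reaches from about 0.3 to 1 m from the base axis. Payload 5.1 kg.
Tool frame: the origin (TCP) lies midway between the tips of the shut fingers; the grasp point (between the pads) lies 19 mm behind it (bot.tcp_to_grasp is the z of the grasp point in the tool frame, in m); z points along the fingers, y is the line along which they close (so a half turn about z gives the same grasp; the last joint's range is limited). The gripper opens to 95 mm and grips with 3 to 60 N. Pads are 20 mm wide; open, the fingers measure 119 mm over their backs; the gripper's body (75 mm by 180 mm) begins 59 mm behind the grasp point.
Start: joints at [1.144, 0.124, 1.65, -0, 1.367, -0.083], TCP at [0.219, 0.612, 0.215] pointing down, gripper open.
Joint ranges: [-2.61, 2.61], [-1.02, 2.33], [0.03, 2.71], [-1.35, 4.49], [0.32, 2.68], [-2.91, 2.91]. Speed limits (rad/s): [2.57, 2.57, 3.14, 3.14, 3.14, 3.14].

### API

Orientations are given as a unit quaternion [w, x, y, z].
In Python, from cell import bot, capture, camera_params, models gives the robot as it stands. The module is installed in compiled form; this text tells all that it offers.
- The arm moves only by the tool play_rows, never from a script. Its argument "commands" is a list of rows, each an object with "gripper": the closure, from -1 (fully open) to 1 (shut), so that 0 is half open; "xyz": the shift along the tool's x, y, z in m, a list of three; "twist": the turn, a rotation vector about the tool's x, y, z in rad, a list of three. A call has 1 to 5 rows; each row is the pose to reach, as a shift and turn from the pose commanded when the call began, along the tool's axes at that moment; what a row does not reach only later rows make up. A row lasts 1/8 s, in which the tool goes at most 62.5 mm and 10.7 degrees, less where a joint would pass 70% of its speed; a pose out of reach is approached as far as the arm can. A call with a gripper value outside its range is refused whole. The fingers move at their own pace and stop on an object; the grip force is fixed at half the most. Time passes only in rows, so rows that repeat a pose let the fingers close. It gives the time, the measured TCP pose, the force, the opening and the grip force at its end, in the units of the state.
- bot.sense(): the state, without advancing time (a new reading comes with each control period).
- capture(name): name is "scene" or "side" or "wrist"; returns the picture (480x640x3 uint8, blue, green, red); there is no depth.
- camera_params(name): a dict with "camera_matrix" (3x3 intrinsics, pixels), "eye" and "rotation" of the camera in the world. Camera axes: x right, y up, looking along -z (the intrinsics and any distortion apply to the point x, -y, -z); pixel columns grow to the right and rows downward; lengths in m; the calibration is good to about 2 mm. A picture is of the moment at which its call begins: read the wrist's pose just before it. camera_params takes no time and is no camera call; for the wrist camera it gives the pose at the moment of the call.
- bot.hand_in(): hands the job in; it is judged then, once.
Trained networks look in the newest picture that a camera, given by its name, has taken for a name from the list of things; names that differ only in an ending like _2 or _b are one class to them, and where a whole thing is asked for, a point or a joint stands for the part that bears it (a point fixed in the world has none). Each returns a list of dicts, best first, with "conf" (0 to 1); they miss things now and then, are a little off and sometimes report something else, mostly with a low value. They report only what shows in the picture. A call takes as long as a camera call.
- models.spot_in(camera, query): "bbox" ([left, top, right, bottom] in pixels, round what is visible of it).
- models.pinpoint(camera, query): "centre" ([column, row] in pixels: a listed point, or the origin of a listed thing).
The state is a dict: "t": time; "q": joint angles; "joint_vel": joint speeds; "effort": joint torques, N m; "position": TCP position; "orientation": TCP orientation; "ft_force": force on the tool from outside, world axes, zero at the start; "torque": the same for the moment, N m; "gripper_width": finger opening in m; "grip_force": force on a finger pad.
Only numpy, scipy, OpenCV 4.12 (cv2) and the standard library are available. Lean on these libraries where they do the work, as an engineer would, in place of code of your own. Each camera call takes 0.05 s, during which the arm holds its last target. There are 200 camera calls.

### The job

The hatch of the grey battery charging box has been left ajar. Swing it down onto its springy seal, then press it down until the slide bolt finds the slot in its keeper, and push the bolt across through the slot until it is fully home, so that the hatch stays bolted when you let go. Feel your way: the keeper's height is adjustable and not exactly known, so neither ram the bolt's end into the keeper nor lean hard on the hatch when it is right down on its rim, and leave the other things where they are.

Things in the scene. Friction and masses are not known exactly. Their poses are not given: they have to be found in the camera images.
- chest: the charging box: fixed grey steel box, 280 mm deep (its x), 340 wide (y), 100 high. Origin: centre of its underside, on the shelf, z up; its -x face is the front. The hatch covers x = -70 to 130, y = -145 to 45 mm of its flat top; the front strip, x = -140 to -70 mm, carries the keeper; a watch dock and a bike light stand left of the hatch (y over 75 mm)
- rim: fixed coaming under the hatch, 4 mm above the deck; origin at chest (0, -50, 100) mm. Pressed right down, the hatch lands on its front bar (chest x -65 to -53), a hard stop, on which it must not bear with over 12 N. Behind the bar a foam seal stands 14 mm proud; it lifts an unheld hatch until the free edge is 9 to 16 mm above fully down
- hatch: alloy sheet, 200 mm long (hinge to free edge, its -x), 190 wide (y), 3 thick. Origin: middle of hinge line, underside, chest (130, -50, 104) mm. Fully down: axes as the chest's; open: free edge raised (turned about +y), 0.25 to 0.55 rad at the start. Stiff hinge, stays where left; swinging takes 1 to 3 N at the edge; against the seal the push at the knob grows to about 17 N at fully down
- hatch_edge (a point): middle of the hatch's free edge, on top of the sheet, 200 mm from the hinge line; at chest (-70, -50, 107) mm when fully down. From here back to 80 mm from the hinge runs the bolt's base plate (34 mm wide, 2 mm above the sheet) with two saddle guides 23 mm wide, up to 15 mm above the sheet, 87 and 191 mm from the hinge; beside the plate the sheet is bare
- slide_bolt: the bolt: flat steel bar 150 x 12 x 8 mm along the hatch's x in two guides, with an upright knob. Origin: bar's mid-height on the knob's axis, 7 mm above the sheet. Slides along hatch -x (to free edge and keeper), 34 mm from drawn back (knob 122 mm from the hinge) to its hard stop (156 mm); starts within 3 mm of drawn back. Takes about 3 N, more under load
- knob (a point): middle of the bolt's upright round knob, 14 mm in diameter, 30 mm tall (15 above, 15 below this point); 26 mm above the top of the hatch sheet. Saddle guides leave 22 mm or more free before and behind the knob; to its sides there is only the flat hatch
- bolt_tip (a point): centre of the bolt's flat square-cornered end, 78 mm ahead (hatch -x) of the knob's axis, at the bar's mid-height; level with the hatch's free edge when drawn back, 10 mm short of the strike plate; at chest z = 114 mm with the hatch fully down. It must not press on the keeper with more than 20 N
- keeper: fixed steel angle on the front deck; its 46 mm wide, 3 mm thick strike plate faces the bolt, with a slot 16 wide, 11 high for the 12 x 8 bar. The plate is clamped through long screw holes: its slot sits anywhere from 0 to 10 mm above this origin, not measured, to be felt for. Origin: slot centre at the lowest setting, chest (-81, -50, 115) mm. Bolt home: its end is 23 mm ahead (chest -x)
- watch_dock: bystander: silver watch dock, 75 x 62 x 60 mm high, on the box's top; origin under its base
- bike_light: bystander: bike light, 70 x 32 x 26 mm, on the box's top; origin under it
- tin: bystander: aluminium tin with a press-button lid, 70 mm wide, 61 high, on the shelf right of the box
- pot: bystander: white ceramic pot with a cork lid, 84 mm wide, 99 high, on the shelf right of the box
- battery_case: bystander: grey plastic battery case, 85 x 60 x 28 mm, on the shelf left of the box
- phone: bystander: phone lying flat, 148 x 72 x 8 mm, on the shelf left of the box
- key_dish: bystander: shallow dish, 90 mm wide, 22 high, on the shelf left of the box

How it is judged:
By the outcome, as a careful person would: the job done as asked, in the order asked, and still so for the second after the job is handed in, with the robot touching nothing.
It also fails if it takes over 72 s, if anything falls off the work surface, if the arm or the gripper's body presses on something with over 40 N, if the wrist force passes 120 N, or if a joint passes its speed limit or range.

## Working session

There is one attempt and no reset: what is moved stays moved. The work goes in short steps, Python scripts to look and compute and a tool call to move; the robot and the scene stay as the last step left them, time stands still between calls to the robot, and variables do not carry over. Pictures are saved under pics/ and viewed, at most 10 in all, crops included, and the job is handed in when it is done.

Besides the shell and the picture viewer there is one more tool, called as name(argument=value, ...) on one line, values as JSON. play_rows: Moves the arm, as the interface text tells. Its arguments: {"type":"object","properties":{"commands":{"type":"array"}},"required":["commands"]}

```bash
mkdir -p pics
cat > h.py <<'E'
import numpy as np, cv2
from cell import bot,capture,camera_params,models
from scipy.spatial.transform import Rotation as R
def proj(cam,P,p=None):
    p=p or camera_params(cam);K=np.array(p["camera_matrix"]);Rm=np.array(p["rotation"]);e=np.array(p["eye"])
    c=(np.atleast_2d(P)-e)@Rm; c=c*[1,-1,-1]; u=c@K.T; return u[:,:2]/u[:,2:]
def ray(cam,px):
    p=camera_params(cam);K=np.array(p["camera_matrix"]);Rm=np.array(p["rotation"])
    d=np.linalg.inv(K)@[px[0],px[1],1]; d=Rm@(d*[1,-1,-1]); return np.array(p["eye"]),d/np.linalg.norm(d)
def tri(obs):
    A=np.zeros((3,3));b=np.zeros(3);L=[]
    for e,d in obs:
        M=np.eye(3)-np.outer(d,d);A+=M;b+=M@e;L.append((M,e))
    x=np.linalg.solve(A,b);return x,[float(np.linalg.norm(M@(x-e))) for M,e in L]
E
python3 - <<'E'
from h import *
for c in("scene","side"):
    im=capture(c);cv2.imwrite(f"pics/{c}0.png",im)
    p=camera_params(c);print(c,np.round(p["eye"],3),p.keys())
pts={}
for q in["chest","hatch","hatch_edge","slide_bolt","knob","bolt_tip","keeper","rim","watch_dock","bike_light"]:
    o=[]
    for c in("scene","side"):
        r=models.pinpoint(c,q)
        if r: print(q,c,np.round(r[0]["centre"],1),round(r[0]["conf"],2));o.append(ray(c,r[0]["centre"]))
    if len(o)==2: print("   ",[np.round(v,4) for v in tri(o)])
s=bot.sense();print({k:np.round(v,3) for k,v in s.items()},bot.tcp_to_grasp)
E
```

```text
scene [ 0.975 -0.53   0.963] dict_keys(['camera_matrix', 'eye', 'rotation'])
side [0.504 0.732 0.822] dict_keys(['camera_matrix', 'eye', 'rotation'])
chest scene [319.9 195.1] 0.66Traceback (most recent call last):
  File "<stdin>", line 10, in <module>
  File "h.py", line 9, in ray
    d=np.linalg.inv(K)@[px[0],px[1],1]; d=Rm@(d*[1,-1,-1]); return np.array(p["eye"]),d/np.linalg.norm(d)
                                          ~~^^~~~~~~~~~~~~
ValueError: matmul: Input operand 1 has a mismatch in its core dimension 0, with gufunc signature (n?,k),(k,m?)->(n?,m?) (size 3 is different from 4)
```

```bash
sed -i 's/Rm=np.array(p\["rotation"\])/Rm=Q(p["rotation"])/; ' h.py; sed -i '3a def Q(q): return R.from_quat(q,scalar_first=True).as_matrix()' h.py
python3 - <<'E'
from h import *
for c in("scene","side"):
    capture(c)
    p=camera_params(c);print(c,np.round(p["rotation"],3),np.round(Q(p["rotation"])@[0,0,-1],2))
pts={}
for q in["chest","hatch","hatch_edge","slide_bolt","knob","bolt_tip","keeper","rim","watch_dock","bike_light"]:
    o=[]
    for c in("scene","side"):
        r=models.pinpoint(c,q)
        if r: print(q,c,np.round(r[0]["centre"],1),round(r[0]["conf"],2));o.append(ray(c,r[0]["centre"]))
    if len(o)==2: print("   ",[np.round(v,4) for v in tri(o)])
s=bot.sense();print({k:np.round(v,3) for k,v in s.items()},bot.tcp_to_grasp)
E
```

```text
scene [0.908 0.314 0.098 0.259] [-0.34  0.52 -0.78]
side [-0.044 -0.018  0.382  0.923] [ 0.07 -0.7  -0.71]
chest scene [307.3 264. ] 0.69
chest side [322.1 271.9] 0.86
    [array([0.5517, 0.0269, 0.0061]), array([0.0013, 0.0013])]
hatch scene [345.7 284.2] 0.8
hatch side [269.6 220.3] 0.91
    [array([ 0.6759, -0.0289,  0.0979]), array([0.0051, 0.0051])]
hatch_edge scene [260.4 212.6] 0.64
hatch_edge side [356.6 206.1] 0.76
    [array([ 0.4844, -0.0143,  0.1707]), array([0.0018, 0.0018])]
slide_bolt scene [292.6 236.3] 0.91
slide_bolt side [316.5 206.1] 0.6
    [array([ 0.5649, -0.0217,  0.158 ]), array([0.0035, 0.0035])]
knob scene [291.8 239.3] 0.66
knob side [317.4 203.5] 0.58
    [array([ 0.5655, -0.0287,  0.158 ]), array([0.0014, 0.0014])]
bolt_tip scene [259. 213.] 0.8
bolt_tip side [358.8 202.9] 0.55
    [array([ 0.4824, -0.0189,  0.1742]), array([0.0004, 0.0004])]
keeper scene [256.8 229.5] 0.37
keeper side [364.5 224.7] 0.76
    [array([ 0.4671, -0.0181,  0.115 ]), array([0.0011, 0.0011])]
rim scene [331.2 170.7] 0.3
watch_dock scene [367.2 214.9] 0.96
watch_dock side [277.1 282.2] 0.97
    [array([0.6299, 0.1416, 0.0995]), array([0.0008, 0.0008])]
bike_light scene [315.  191.2] 0.81
bike_light side [342.7 287.8] 0.67
    [array([0.5024, 0.1424, 0.0992]), array([0.0006, 0.0006])]
{'t': np.float64(1.25), 'q': array([ 1.144,  0.124,  1.65 , -0.   ,  1.368, -0.083]), 'joint_vel': array([-0.001,  0.001,  0.   ,  0.002,  0.001,  0.001]), 'effort': array([ 1.0000e-03, -4.1760e+01, -3.6022e+01,  7.8000e-02,  4.3000e-02,
       -0.0000e+00]), 'position': array([0.219, 0.612, 0.215]), 'orientation': array([ 0.   ,  0.171,  0.985, -0.   ]), 'ft_force': array([-0.519, -1.058, -0.181]), 'torque': array([ 0.054, -0.005,  0.022]), 'grip_force': np.float64(0.0), 'gripper_width': np.float64(0.095)} -0.0188
```

View pics/scene0.png

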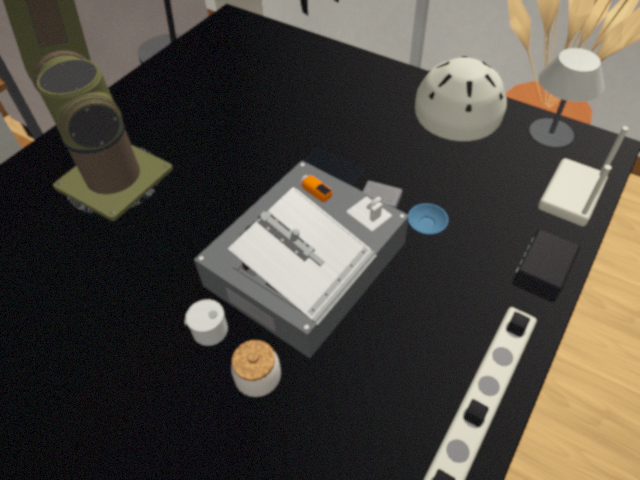

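View pics/side0.png

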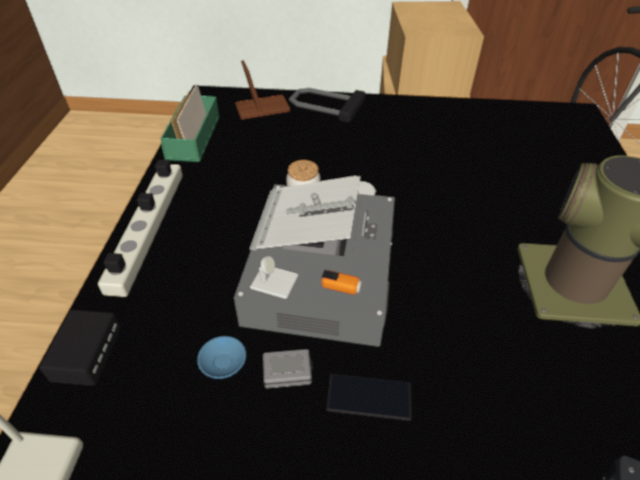

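```bash
cat >> h.py <<'E'
import sys
def hatchR(yaw,th): return R.from_euler('z',yaw).as_matrix()@R.from_euler('y',th).as_matrix()
def toolR(yaw,th): return hatchR(yaw,th)@np.diag([-1.,1,-1])
def move(P,Rt,s=None):
    s=s or bot.sense();R0=Q(s["orientation"])
    print("xyz",np.round(R0.T@(np.array(P)-s["position"]),4),"twist",np.round(R.from_matrix(R0.T@Rt).as_rotvec(),4))
E
python3 - <<'E'
from h import *
move([0.53,-0.02,0.34],toolR(-0.055,0))
E
```

```text
xyz [-0.5057 -0.4901 -0.1253] twist [-0.      0.     -0.2888]
```

play_rows(commands=[{"gripper":-1,"xyz":[-0.5057,-0.4901,-0.1253],"twist":[0,0,-0.2888]},{"gripper":-1,"xyz":[-0.5057,-0.4901,-0.1253],"twist":[0,0,-0.2888]},{"gripper":-1,"xyz":[-0.5057,-0.4901,-0.1253],"twist":[0,0,-0.2888]},{"gripper":-1,"xyz":[-0.5057,-0.4901,-0.1253],"twist":[0,0,-0.2888]},{"gripper":-1,"xyz":[-0.5057,-0.4901,-0.1253],"twist":[0,0,-0.2888]}])

```text
t: 1.88
position: [0.3555, 0.3341, 0.27]
orientation: [0.0, 0.027, 1.0, 0.0]
ft_force: [1.7, -0.1, 0.9]
gripper_width: 0.0953
grip_force: 0.0
```

Run:
```python
from h import *
move([0.53,-0.02,0.34],toolR(-0.055,0))
```

```text
xyz [-0.1936 -0.3441 -0.07  ] twist [0.0005 0.0009 0.0005]
```

play_rows(commands=[{"gripper":-1,"xyz":[-0.1936,-0.3441,-0.07],"twist":[0,0,0]},{"gripper":-1,"xyz":[-0.1936,-0.3441,-0.07],"twist":[0,0,0]},{"gripper":-1,"xyz":[-0.1936,-0.3441,-0.07],"twist":[0,0,0]},{"gripper":-1,"xyz":[-0.1936,-0.3441,-0.07],"twist":[0,0,0]},{"gripper":-1,"xyz":[-0.1936,-0.3441,-0.07],"twist":[0,0,0]}])

```text
t: 2.5
position: [0.4914, 0.0579, 0.3247]
orientation: [0.001, 0.028, 1.0, 0.0]
ft_force: [1.6, 0.4, 1.1]
gripper_width: 0.095
grip_force: 0.0
```

play_rows(commands=[{"gripper":-1,"xyz":[0,0,0],"twist":[0,0,0]},{"gripper":-1,"xyz":[0,0,0],"twist":[0,0,0]}])

```text
t: 2.75
position: [0.4906, 0.0599, 0.3238]
orientation: [-0.0, 0.028, 1.0, 0.0]
ft_force: [-0.2, -0.5, 0.4]
gripper_width: 0.0951
grip_force: 0.0
```

Run:
```python
from h import *
s=bot.sense();print(np.round(s["position"],4))
p=camera_params("wrist");print(np.round(p["eye"],3),np.round(Q(p["rotation"])@[0,0,-1],2))
cv2.imwrite("pics/w0.png",capture("wrist"))
for q in["chest","hatch","hatch_edge","slide_bolt","knob","bolt_tip","keeper"]:
    r=models.pinpoint("wrist",q)
    if r: print(q,np.round(r[0]["centre"],1),round(r[0]["conf"],2))
```

```text
[0.4906 0.0599 0.3238]
[0.424 0.063 0.494] [ 0.23 -0.01 -0.97]
chest [239.3 199.8] 0.72
hatch [248.1 368.2] 0.93
hatch_edge [228.  228.6] 0.76
slide_bolt [235.7 299. ] 0.88
knob [231.2 312. ] 0.97
bolt_tip [225.8 231.7] 0.83
keeper [225.3 232.4] 0.25
```

View pics/w0.png

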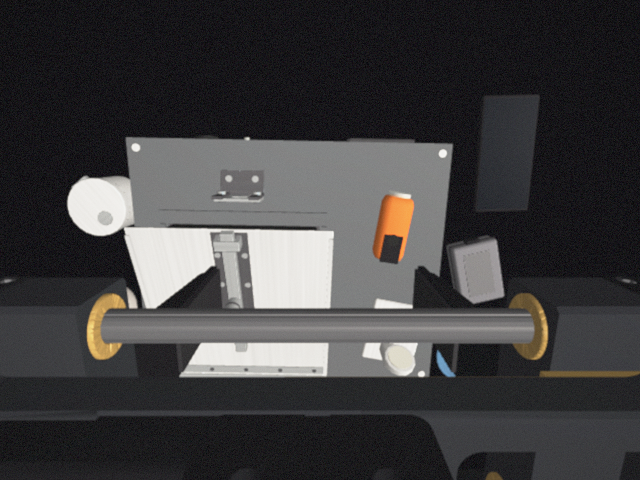

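```bash
cat > fit.py <<'E'
from h import *
from scipy.optimize import least_squares
pw=camera_params("wrist")
obs=[("wrist",(127,137),'c',(-.14,-.17,.1)),("wrist",(451,144),'c',(-.14,.17,.1)),
("wrist",(228,228.6),'e',0),("wrist",(231.2,312),'k',0),("wrist",(225.8,231.7),'t',0),
("wrist",(127,231),'h',(-.2,-.095,.003)),("wrist",(333,229),'h',(-.2,.095,.003)),
("scene",(345.7,284.2),'h',(0,0,0)),("side",(269.6,220.3),'h',(0,0,0)),
("scene",(260.4,212.6),'e',0),("side",(356.6,206.1),'e',0),("scene",(291.8,239.3),'k',0),("side",(317.4,203.5),'k',0),
("scene",(259,213),'t',0),("side",(358.8,202.9),'t',0),("scene",(307.3,264),'c',(0,0,0)),("side",(322.1,271.9),'c',(0,0,0))]
def pts(v):
    x,y,yaw,th,d=v;C=np.array([x,y,0]);Rc=R.from_euler('z',yaw).as_matrix();H=C+Rc@[.13,-.05,.104];Rh=hatchR(yaw,th);o=[]
    for c,px,k,P in obs:
        if k=='c':o.append(C+Rc@P)
        else:o.append(H+Rh@{'h':P,'e':(-.2,0,.003),'k':(-d,0,.029),'t':(-d-.078,0,.010)}[k])
    return o
pp={c:camera_params(c) for c in("scene","side","wrist")}
def res(v): return np.array([(proj(c,P,pp[c])[0]-px) for (c,px,_,_),P in zip(obs,pts(v))])
f=least_squares(lambda v:res(v).ravel(),[.5517,.0269,-.055,.32,.123],loss='soft_l1',f_scale=2.,x_scale=[.01,.01,.05,.05,.01])
print(np.round(f.x,4));
for o,r in zip(obs,res(f.x)): print(o[0],o[2],o[3],np.round(r,1))
E
python3 fit.py
```

```text
[ 0.5512  0.026  -0.0683  0.3086  0.1245]
wrist c (-0.14, -0.17, 0.1) [-1.9  0.8]
wrist c (-0.14, 0.17, 0.1) [ 1.3 -1.1]
wrist e 0 [0.9 0.1]
wrist k 0 [ 0.7 -1.2]
wrist t 0 [ 1.1 -1.5]
wrist h (-0.2, -0.095, 0.003) [-2.7 -3.8]
wrist h (-0.2, 0.095, 0.003) [0.1 1.3]
scene h (0, 0, 0) [-3.  -0.7]
side h (0, 0, 0) [-2.9 -2.7]
scene e 0 [1.  4.1]
side e 0 [-1.1 -1.1]
scene k 0 [ 2.4 -4.3]
side k 0 [-0.6 -3.4]
scene t 0 [1.8 1.1]
side t 0 [-2.9 -0.7]
scene c (0, 0, 0) [-0.9  1.7]
side c (0, 0, 0) [-0.3  1.7]
```

```bash
cat > g.py <<'E'
from h import *
C=np.array([.5512,.026,0]);YAW=-.064
Rc=R.from_euler('z',YAW).as_matrix();H=C+Rc@[.13,-.05,.104]
def tcp(th,d,h): return H+hatchR(YAW,th)@[-d,0,h]
def tgt(th,d,h,tilt=None): move(tcp(th,d,h),toolR(YAW,th if tilt is None else tilt))
E
python3 - <<'E'
from g import *
tgt(.31,.124,.12)
E
```

```text
xyz [-0.1103 -0.0818  0.0678] twist [-0.0016  0.31    0.0103]
```

play_rows(commands=[{"gripper":-1,"xyz":[-0.055,-0.041,0.01],"twist":[0,0.155,0.005]},{"gripper":-1,"xyz":[-0.1103,-0.0818,0.04],"twist":[0,0.31,0.01]},{"gripper":-1,"xyz":[-0.1103,-0.0818,0.0678],"twist":[0,0.31,0.01]},{"gripper":-1,"xyz":[-0.1103,-0.0818,0.0678],"twist":[0,0.31,0.01]},{"gripper":-1,"xyz":[-0.1103,-0.0818,0.0678],"twist":[0,0.31,0.01]}])

```text
t: 3.78
position: [0.5964, -0.0272, 0.2584]
orientation: [-0.153, 0.032, 0.988, 0.004]
ft_force: [0.5, -0.6, 0.8]
gripper_width: 0.0952
grip_force: 0.0
```

Run:
```python
from g import *
tgt(.31,.124,.12);tgt(.31,.124,.014)
cv2.imwrite("pics/w1.png",capture("wrist"))
for q in["knob","bolt_tip","hatch_edge"]:
    r=models.pinpoint("wrist",q)
    if r: print(q,np.round(r[0]["centre"],1),round(r[0]["conf"],2))
print(proj("wrist",[tcp(.31,.124,.029),tcp(.31,.202,.01),tcp(.31,.2,.003)]).round(1))
```

```text
xyz [-0.0007  0.0002  0.0022] twist [-0.0014  0.0025 -0.0006]
xyz [-0.0004  0.0004  0.1082] twist [-0.0014  0.0025 -0.0006]
knob [316.4 243.9] 0.79
bolt_tip [317.9 132.9] 0.66
hatch_edge [315.2 137.1] 0.94
[[317.8 243.6]
 [317.8 135.7]
 [317.8 138.8]]
```

View pics/w1.png

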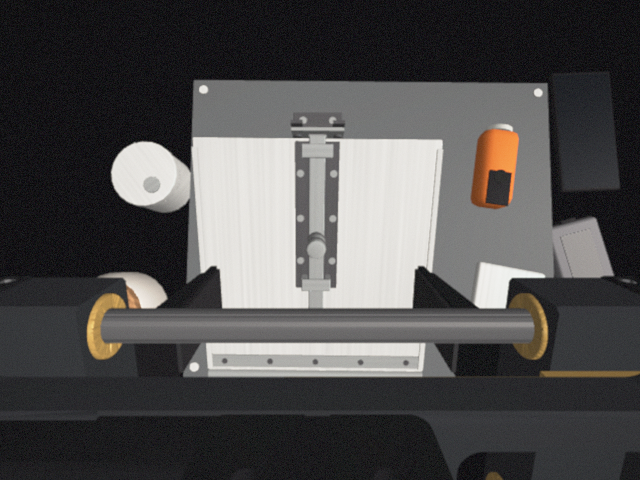

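play_rows(commands=[{"gripper":-1,"xyz":[0,0,0.04],"twist":[0,0,0]},{"gripper":-1,"xyz":[0,0,0.08],"twist":[0,0,0]},{"gripper":-1,"xyz":[0,0,0.095],"twist":[0,0,0]},{"gripper":-1,"xyz":[0,0,0.105],"twist":[0,0,0]},{"gripper":-1,"xyz":[0,0,0.105],"twist":[0,0,0]}])

```text
t: 4.6
position: [0.565, -0.026, 0.1571]
orientation: [-0.154, 0.032, 0.988, 0.004]
ft_force: [-0.2, -0.6, -0.1]
gripper_width: 0.095
grip_force: 0.0
```

play_rows(commands=[{"gripper":0.5,"xyz":[0,0,0],"twist":[0,0,0]},{"gripper":0.7,"xyz":[0,0,0],"twist":[0,0,0]},{"gripper":0.9,"xyz":[0,0,0],"twist":[0,0,0]},{"gripper":1,"xyz":[0,0,0],"twist":[0,0,0]},{"gripper":1,"xyz":[0,0,0],"twist":[0,0,0]}])

```text
t: 5.22
position: [0.5645, -0.026, 0.1562]
orientation: [-0.154, 0.032, 0.987, 0.004]
ft_force: [0.6, 0.0, -0.8]
gripper_width: 0.0508
grip_force: 0.0
```

Run:
```python
from g import *
s=bot.sense();print({k:np.round(s[k],4) for k in("position","ft_force","torque","gripper_width","grip_force")})
v=hatchR(YAW,.31).T@(np.array(s["position"])-H);print(v.round(4))
capture("scene");capture("side")
for c in("scene","side"):
  for q in["hatch_edge","bolt_tip"]: print(c,q,[np.round(r["centre"],1) for r in models.pinpoint(c,q)[:1]])
```

```text
{'position': array([ 0.5645, -0.026 ,  0.1562]), 'ft_force': array([ 0.5994,  0.0083, -0.7506]), 'torque': array([ 0.0422, -0.208 , -0.0757]), 'gripper_width': np.float64(0.0508), 'grip_force': np.float64(0.0)}
[-0.1239 -0.001   0.0151]
scene hatch_edge [array([259.1, 215.1])]
scene bolt_tip []
side hatch_edge [array([354.7, 206.6])]
side bolt_tip [array([358.5, 200.3])]
```

play_rows(commands=[{"gripper":1,"xyz":[0,0,0],"twist":[0,0,0]},{"gripper":1,"xyz":[0,0,0],"twist":[0,0,0]},{"gripper":1,"xyz":[0,0,0],"twist":[0,0,0]},{"gripper":1,"xyz":[0,0,0],"twist":[0,0,0]},{"gripper":1,"xyz":[0,0,0],"twist":[0,0,0]}])

```text
t: 6.15
position: [0.5645, -0.0261, 0.1562]
orientation: [-0.154, 0.032, 0.987, 0.004]
ft_force: [-0.7, -0.5, 0.0]
gripper_width: 0.0135
grip_force: 30.0
```

```bash
cat >> g.py <<'E'
def swing(ths,d=None,s=None):
    s=s or bot.sense();p=np.array(s["position"]);R0=Q(s["orientation"])
    h=R0@[-1,0,0]; th0=np.arctan2(-h[2],np.hypot(h[0],h[1]))  # hatch +x axis
    v=hatchR(YAW,th0).T@(p-H);print("th0",th0.round(4),"v",v.round(4),"F",np.round(s["ft_force"],1))
    for i,t in enumerate(ths):
        w=v.copy()
        if d is not None:w[0]=-d
        print(t,"xyz",(R0.T@(H+hatchR(YAW,t)@w-p)).round(4),"twist_y",round(t-th0,4))
E
python3 - <<'E'
from g import *
swing([.29,.26,.23,.2,.2,.16,.13,.1])
E
```

```text
th0 0.31 v [-0.1239 -0.0011  0.0151] F [-0.7 -0.5  0. ]
0.29 xyz [0.0003 0.     0.0025] twist_y -0.02
0.26 xyz [0.0006 0.     0.0062] twist_y -0.05
0.23 xyz [0.0008 0.     0.0099] twist_y -0.08
0.2 xyz [0.0009 0.     0.0137] twist_y -0.11
0.2 xyz [0.0009 0.     0.0137] twist_y -0.11
0.16 xyz [0.0009 0.     0.0187] twist_y -0.15
0.13 xyz [0.0007 0.     0.0224] twist_y -0.18
0.1 xyz [0.0004 0.     0.0262] twist_y -0.21
```

play_rows(commands=[{"gripper":1,"xyz":[0.0003,0,0.0025],"twist":[0,-0.02,0]},{"gripper":1,"xyz":[0.0006,0,0.0062],"twist":[0,-0.05,0]},{"gripper":1,"xyz":[0.0008,0,0.0099],"twist":[0,-0.08,0]},{"gripper":1,"xyz":[0.0009,0,0.0137],"twist":[0,-0.11,0]},{"gripper":1,"xyz":[0.0009,0,0.0137],"twist":[0,-0.11,0]}])

```text
t: 6.78
position: [0.559, -0.0256, 0.1429]
orientation: [-0.099, 0.032, 0.995, 0.002]
ft_force: [0.3, -0.7, -2.5]
gripper_width: 0.0136
grip_force: 30.0
```

Run:
```python
from g import *
swing([.18,.16,.14,.12,.12])
```

```text
th0 0.1993 v [-0.1243 -0.001   0.0146] F [ 0.3 -0.7 -2.5]
0.18 xyz [0.0003 0.     0.0024] twist_y -0.0193
0.16 xyz [0.0005 0.     0.0049] twist_y -0.0393
0.14 xyz [0.0006 0.     0.0074] twist_y -0.0593
0.12 xyz [0.0008 0.     0.0099] twist_y -0.0793
0.12 xyz [0.0008 0.     0.0099] twist_y -0.0793
```

play_rows(commands=[{"gripper":1,"xyz":[0.0003,0,0.0025],"twist":[0,-0.02,0]},{"gripper":1,"xyz":[0.0005,0,0.005],"twist":[0,-0.04,0]},{"gripper":1,"xyz":[0.0006,0,0.0075],"twist":[0,-0.06,0]},{"gripper":1,"xyz":[0.0008,0,0.0099],"twist":[0,-0.079,0]},{"gripper":1,"xyz":[0.0008,0,0.0099],"twist":[0,-0.079,0]}])

```text
t: 7.4
position: [0.5563, -0.0254, 0.1334]
orientation: [-0.06, 0.032, 0.998, 0.001]
ft_force: [-0.5, -0.7, -0.5]
gripper_width: 0.0132
grip_force: 30.0
```

Run:
```python
from g import *
swing([.11,.1,.09,.08,.07])
im=capture("side");capture("scene");cv2.imwrite("pics/s1.png",cv2.resize(im[150:350,220:420],None,fx=3,fy=3,interpolation=2))
for c in("scene","side"):
  for q in["hatch_edge","bolt_tip","keeper"]: print(c,q,[np.round(r["centre"],1) for r in models.pinpoint(c,q)[:1]])
  print(proj(c,[tcp(t,.2,.003) for t in(.16,.14,.12,.10,.08)]).round(1).tolist())
```

```text
th0 0.1209 v [-0.1242 -0.001   0.0146] F [-0.5 -0.7 -0.5]
0.11 xyz [0.0002 0.     0.0014] twist_y -0.0109
0.1 xyz [0.0003 0.     0.0026] twist_y -0.0209
0.09 xyz [0.0004 0.     0.0038] twist_y -0.0309
0.08 xyz [0.0005 0.     0.0051] twist_y -0.0409
0.07 xyz [0.0006 0.     0.0063] twist_y -0.0509
scene hatch_edge [array([369.8, 214.1])]
scene bolt_tip []
scene keeper [array([303.8, 267.7])]
[[260.1, 224.9], [260.1, 226.1], [260.1, 227.2], [260.2, 228.4], [260.2, 229.6]]
side hatch_edge [array([357.8, 218.3])]
side bolt_tip [array([361.7, 217.6])]
side keeper [array([366.3, 224.3])]
[[358.1, 215.7], [358.3, 217.1], [358.4, 218.5], [358.5, 219.9], [358.6, 221.4]]
```

View pics/s1.png

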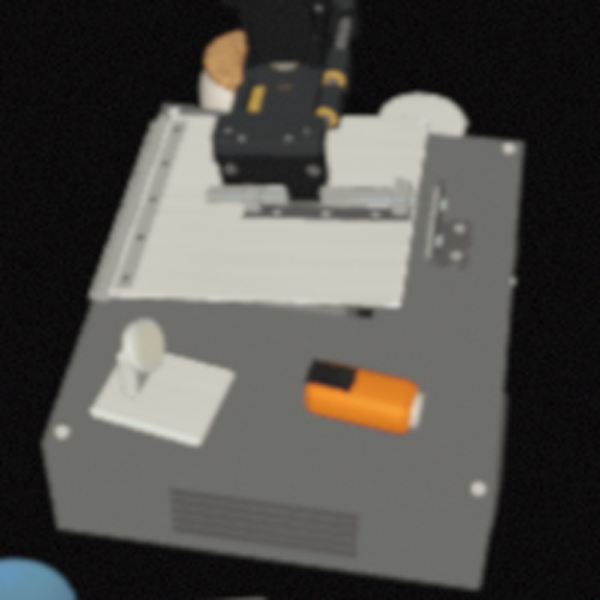

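play_rows(commands=[{"gripper":1,"xyz":[0.0002,0,0.0014],"twist":[0,-0.011,0]},{"gripper":1,"xyz":[0.0003,0,0.0026],"twist":[0,-0.021,0]},{"gripper":1,"xyz":[0.0004,0,0.0038],"twist":[0,-0.031,0]},{"gripper":1,"xyz":[0.0006,0,0.006],"twist":[0,-0.048,0]},{"gripper":1,"xyz":[0.0006,0,0.006],"twist":[0,-0.048,0]}])

```text
t: 8.43
position: [0.5555, -0.0254, 0.1278]
orientation: [-0.036, 0.032, 0.999, 0.0]
ft_force: [0.7, 1.4, -1.0]
gripper_width: 0.0133
grip_force: 30.0
```

Run:
```python
from g import *
swing([.065,.06,.055,.05])
im=capture("side");w=capture("wrist")
x0,y0=345,195
A=cv2.resize(im[y0:y0+50,x0:x0+40],None,fx=10,fy=10,interpolation=2)
B=w[60:210,230:400];B=cv2.resize(B,None,fx=2.3,fy=500/150,interpolation=2)
cv2.imwrite("pics/k.png",np.hstack([A,B]))
for z in(.1,.11,.12,.13,.14):
  P=[C+Rc@[-.0795,-.05+s*.023,z] for s in(1,-1)]
  print(z,"side crop",((proj("side",P)-[x0,y0])*10).round(0).tolist(),"wristcrop",((proj("wrist",P)-[230,60])*[2.3,3.333]+[400,0]).round(0).tolist())
print("edge",((proj("side",[tcp(.07,.2,.003),tcp(.05,.2,.003)])-[x0,y0])*10).round(0).tolist(),proj("wrist",[tcp(.07,.2,.003)]))
```

```text
th0 0.0715 v [-0.1238 -0.001   0.015 ] F [ 0.7  1.4 -1. ]
0.065 xyz [0.0001 0.     0.0008] twist_y -0.0065
0.06 xyz [0.0002 0.     0.0014] twist_y -0.0115
0.055 xyz [0.0002 0.     0.002 ] twist_y -0.0165
0.05 xyz [0.0003 0.     0.0027] twist_y -0.0215
0.1 side crop [[168.0, 423.0], [187.0, 274.0]] wristcrop [[705.0, 186.0], [506.0, 186.0]]
0.11 side crop [[171.0, 389.0], [190.0, 240.0]] wristcrop [[711.0, 174.0], [501.0, 175.0]]
0.12 side crop [[175.0, 355.0], [194.0, 206.0]] wristcrop [[717.0, 162.0], [495.0, 162.0]]
0.13 side crop [[178.0, 320.0], [197.0, 171.0]] wristcrop [[724.0, 148.0], [488.0, 148.0]]
0.14 side crop [[182.0, 284.0], [201.0, 136.0]] wristcrop [[732.0, 132.0], [481.0, 132.0]]
edge [[136.0, 271.0], [136.0, 285.0]] [[319.56177642 130.48787138]]
```

View pics/k.png

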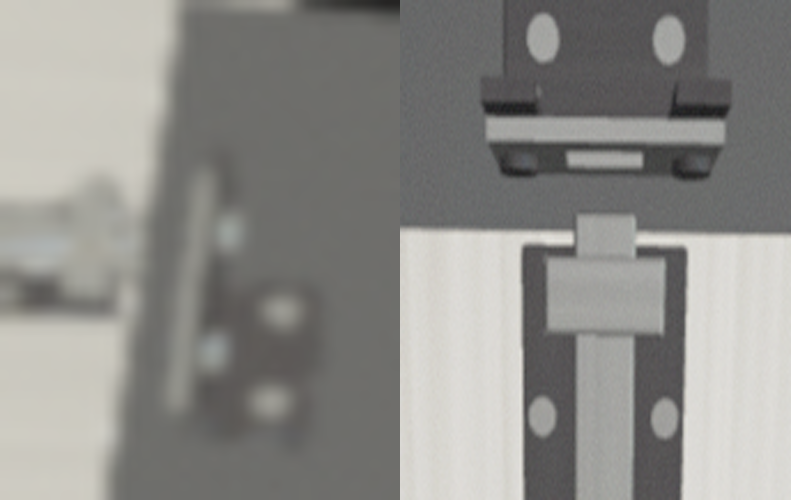

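Run:
```python
from g import *
swing([.06,.05,.043,.036])
```

```text
th0 0.0724 v [-0.1238 -0.001   0.0148] F [ 1.7  0.3 -0.8]
0.06 xyz [0.0002 0.     0.0015] twist_y -0.0124
0.05 xyz [0.0003 0.     0.0028] twist_y -0.0224
0.043 xyz [0.0004 0.     0.0036] twist_y -0.0294
0.036 xyz [0.0005 0.     0.0045] twist_y -0.0364
```

play_rows(commands=[{"gripper":1,"xyz":[0.0002,0,0.0015],"twist":[0,-0.012,0]},{"gripper":1,"xyz":[0.0003,0,0.0028],"twist":[0,-0.022,0]},{"gripper":1,"xyz":[0.0004,0,0.0036],"twist":[0,-0.029,0]},{"gripper":1,"xyz":[0.0005,0,0.0045],"twist":[0,-0.036,0]},{"gripper":1,"xyz":[0.0005,0,0.0045],"twist":[0,-0.036,0]}])

```text
t: 9.15
position: [0.555, -0.0254, 0.1241]
orientation: [-0.018, 0.032, 0.999, -0.0]
ft_force: [-1.3, 1.3, 4.8]
gripper_width: 0.0133
grip_force: 30.0
```

Run:
```python
from g import *
swing([.036])
w=capture("wrist");B=cv2.resize(w[60:210,230:400],None,fx=4.5,fy=4,interpolation=2);cv2.imwrite("pics/k2.png",B)
P=lambda x,y,z:C+Rc@[x,-.05+y,z]
f=lambda p:((proj("wrist",p)-[230,60])*[4.5,4]).round(0).tolist()
for z in(.11,.115,.12,.125,.13,.135): print(z,f([P(-.0795,-.006,z),P(-.0795,.006,z)]))
print("tip",{t:f([tcp(t,.2018,.014)+Rc@[0,y,0] for y in(-.006,.006)]) for t in(.02,.036,.05)})
```

```text
th0 0.0355 v [-0.1235 -0.001   0.0158] F [-1.3  1.3  4.8]
0.036 xyz [-0.     -0.     -0.0001] twist_y 0.0005
0.11 [[347.0, 200.0], [459.0, 200.0]]
0.115 [[346.0, 193.0], [461.0, 193.0]]
0.12 [[345.0, 187.0], [463.0, 187.0]]
0.125 [[343.0, 180.0], [465.0, 180.0]]
0.13 [[342.0, 172.0], [467.0, 172.0]]
0.135 [[340.0, 164.0], [469.0, 164.0]]
tip {0.02: [[345.0, 258.0], [463.0, 258.0]], 0.036: [[344.0, 258.0], [464.0, 258.0]], 0.05: [[343.0, 258.0], [465.0, 258.0]]}
```

View pics/k2.png

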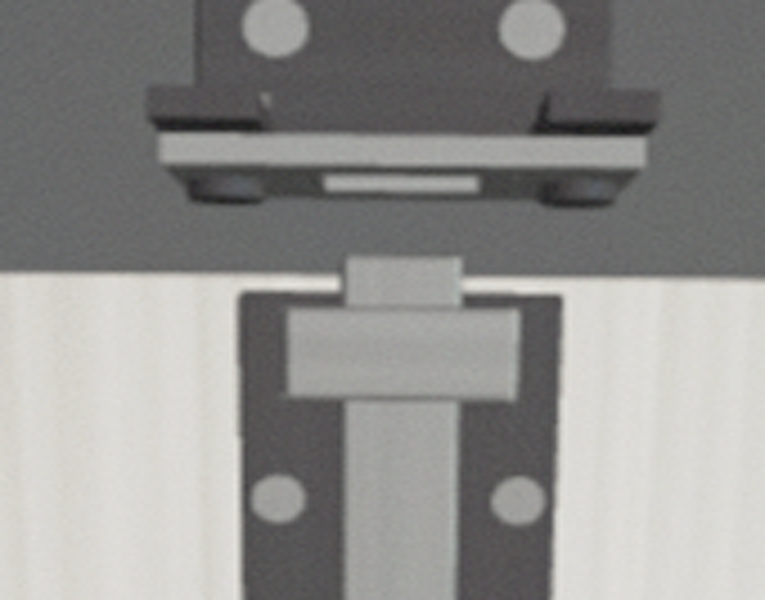

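play_rows(commands=[{"gripper":1,"xyz":[0.001,0,0.0007],"twist":[0,0,0]},{"gripper":1,"xyz":[0.003,0,0.0007],"twist":[0,0,0]},{"gripper":1,"xyz":[0.005,0,0.0007],"twist":[0,0,0]},{"gripper":1,"xyz":[0.006,0,0.0007],"twist":[0,0,0]},{"gripper":1,"xyz":[0.006,0,0.0007],"twist":[0,0,0]}])

```text
t: 9.82
position: [0.5496, -0.025, 0.1239]
orientation: [-0.017, 0.032, 0.999, -0.0]
ft_force: [2.1, 1.7, 6.2]
gripper_width: 0.0134
grip_force: 30.0
```

Run:
```python
from g import *
swing([.036])
```

```text
th0 0.0341 v [-0.1289 -0.001   0.0155] F [2.1 1.7 6.2]
0.036 xyz [-0.     -0.     -0.0002] twist_y 0.0019
```

play_rows(commands=[{"gripper":1,"xyz":[0.0005,0,0],"twist":[0,0,0]},{"gripper":1,"xyz":[0.001,0,0],"twist":[0,0,0]},{"gripper":1,"xyz":[0.0015,0,0],"twist":[0,0,0]},{"gripper":1,"xyz":[0.002,0,0],"twist":[0,0,0]},{"gripper":1,"xyz":[0.002,0,0],"twist":[0,0,0]}])

```text
t: 10.45
position: [0.5478, -0.0248, 0.124]
orientation: [-0.017, 0.032, 0.999, -0.0]
ft_force: [3.3, 1.9, 5.5]
gripper_width: 0.0134
grip_force: 30.0
```

play_rows(commands=[{"gripper":1,"xyz":[0.0005,0,0],"twist":[0,0,0]},{"gripper":1,"xyz":[0.001,0,0],"twist":[0,0,0]},{"gripper":1,"xyz":[0.001,0,0],"twist":[0,0,0]}])

```text
t: 10.82
position: [0.5468, -0.0248, 0.1241]
orientation: [-0.017, 0.032, 0.999, -0.0]
ft_force: [2.5, 1.5, 5.6]
gripper_width: 0.0135
grip_force: 30.0
```

play_rows(commands=[{"gripper":1,"xyz":[0.0005,0,0],"twist":[0,0,0]},{"gripper":1,"xyz":[0.001,0,0],"twist":[0,0,0]},{"gripper":1,"xyz":[0.001,0,0],"twist":[0,0,0]}])

```text
t: 11.2
position: [0.5462, -0.0247, 0.1241]
orientation: [-0.016, 0.032, 0.999, -0.0]
ft_force: [5.0, 2.0, 4.5]
gripper_width: 0.0136
grip_force: 30.0
```

play_rows(commands=[{"gripper":1,"xyz":[0.0005,0,0],"twist":[0,0,0]},{"gripper":1,"xyz":[0.0005,0,0],"twist":[0,0,0]}])

```text
t: 11.45
position: [0.5462, -0.0247, 0.1241]
orientation: [-0.016, 0.033, 0.999, -0.0]
ft_force: [6.5, 1.7, 2.6]
gripper_width: 0.0133
grip_force: 30.0
```

play_rows(commands=[{"gripper":1,"xyz":[0,0,0.0005],"twist":[0,0,0]},{"gripper":1,"xyz":[0,0,0.0007],"twist":[0,0,0]},{"gripper":1,"xyz":[0,0,0.0007],"twist":[0,0,0]}])

```text
t: 11.82
position: [0.5462, -0.0247, 0.1241]
orientation: [-0.016, 0.032, 0.999, -0.0]
ft_force: [5.6, 2.2, 6.6]
gripper_width: 0.0128
grip_force: 30.0
```

play_rows(commands=[{"gripper":1,"xyz":[0,0,0.0005],"twist":[0,0,0]},{"gripper":1,"xyz":[0,0,0.0007],"twist":[0,0,0]},{"gripper":1,"xyz":[0,0,0.0007],"twist":[0,0,0]}])

```text
t: 12.2
position: [0.5462, -0.0247, 0.124]
orientation: [-0.016, 0.032, 0.999, -0.0]
ft_force: [3.8, 2.9, 8.4]
gripper_width: 0.0135
grip_force: 30.0
```

play_rows(commands=[{"gripper":1,"xyz":[0,0,0.0005],"twist":[0,0,0]},{"gripper":1,"xyz":[0,0,0.001],"twist":[0,0,0]},{"gripper":1,"xyz":[0,0,0.001],"twist":[0,0,0]}])

```text
t: 12.58
position: [0.5461, -0.0247, 0.1233]
orientation: [-0.016, 0.032, 0.999, -0.0]
ft_force: [2.7, 1.9, 9.4]
gripper_width: 0.0134
grip_force: 30.0
```

play_rows(commands=[{"gripper":1,"xyz":[0,0,0.0005],"twist":[0,0,0]},{"gripper":1,"xyz":[0,0,0.001],"twist":[0,0,0]},{"gripper":1,"xyz":[0,0,0.001],"twist":[0,0,0]}])

```text
t: 12.95
position: [0.546, -0.0247, 0.1225]
orientation: [-0.016, 0.032, 0.999, -0.0]
ft_force: [1.5, 2.7, 12.1]
gripper_width: 0.0137
grip_force: 30.0
```

play_rows(commands=[{"gripper":1,"xyz":[0.0005,0,0],"twist":[0,0,0]},{"gripper":1,"xyz":[0.001,0,0],"twist":[0,0,0]},{"gripper":1,"xyz":[0.001,0,0],"twist":[0,0,0]}])

```text
t: 13.32
position: [0.546, -0.0247, 0.1226]
orientation: [-0.015, 0.032, 0.999, -0.0]
ft_force: [5.9, 2.1, 8.7]
gripper_width: 0.0137
grip_force: 30.0
```

play_rows(commands=[{"gripper":1,"xyz":[0.0005,0,0],"twist":[0,0,0]},{"gripper":1,"xyz":[0.001,0,0],"twist":[0,0,0]},{"gripper":1,"xyz":[0.001,0,0],"twist":[0,0,0]}])

```text
t: 13.7
position: [0.5459, -0.0247, 0.1226]
orientation: [-0.013, 0.032, 0.999, -0.0]
ft_force: [8.2, 2.2, 6.2]
gripper_width: 0.0135
grip_force: 30.0
```

play_rows(commands=[{"gripper":1,"xyz":[0.0003,0,-0.0003],"twist":[0,0,0]},{"gripper":1,"xyz":[0.0003,0,-0.0006],"twist":[0,0,0]},{"gripper":1,"xyz":[0.0003,0,-0.0006],"twist":[0,0,0]}])

```text
t: 14.08
position: [0.5458, -0.0247, 0.1227]
orientation: [-0.013, 0.032, 0.999, -0.0]
ft_force: [11.1, 1.4, 4.6]
gripper_width: 0.0132
grip_force: 30.0
```

play_rows(commands=[{"gripper":1,"xyz":[0.0,0,-0.0003],"twist":[0,0,0]},{"gripper":1,"xyz":[0.0,0,-0.0006],"twist":[0,0,0]},{"gripper":1,"xyz":[0.0,0,-0.0006],"twist":[0,0,0]}])

```text
t: 14.45
position: [0.5458, -0.0247, 0.1228]
orientation: [-0.013, 0.033, 0.999, -0.0]
ft_force: [11.9, 1.7, 1.7]
gripper_width: 0.0135
grip_force: 30.0
```

play_rows(commands=[{"gripper":1,"xyz":[0.0,0,-0.0003],"twist":[0,0,0]},{"gripper":1,"xyz":[0.0,0,-0.0006],"twist":[0,0,0]},{"gripper":1,"xyz":[0.0,0,-0.0006],"twist":[0,0,0]}])

```text
t: 14.82
position: [0.5457, -0.0247, 0.1228]
orientation: [-0.013, 0.033, 0.999, -0.0]
ft_force: [12.6, 1.8, -0.7]
gripper_width: 0.0133
grip_force: 30.0
```

play_rows(commands=[{"gripper":1,"xyz":[-0.002,0,0.0005],"twist":[0,0,0]},{"gripper":1,"xyz":[-0.004,0,0.001],"twist":[0,0,0]},{"gripper":1,"xyz":[-0.005,0,0.001],"twist":[0,0,0]},{"gripper":1,"xyz":[-0.005,0,0.001],"twist":[0,0,0]}])

```text
t: 15.32
position: [0.5473, -0.0248, 0.1221]
orientation: [-0.018, 0.032, 0.999, -0.0]
ft_force: [-0.6, 2.5, 10.5]
gripper_width: 0.0135
grip_force: 30.0
```

Run:
```python
from g import *
swing([.036])
w=capture("wrist");B=cv2.resize(w[60:210,230:400],None,fx=4.5,fy=4,interpolation=2);cv2.imwrite("pics/k3.png",B)
P=lambda x,y,z:C+Rc@[x,-.05+y,z]
f=lambda p:((proj("wrist",p)-[230,60])*[4.5,4]).round(0).tolist()
for z in(.115,.12,.125,.13,.135): print(z,f([P(-.0795,-.023,z),P(-.0795,.023,z),P(-.0795,-.008,z),P(-.0795,.008,z)]))
```

```text
th0 0.0358 v [-0.1312 -0.001   0.0134] F [-0.6  2.5 10.5]
0.036 xyz [-0. -0. -0.] twist_y 0.0002
0.115 [[183.0, 261.0], [623.0, 260.0], [326.0, 260.0], [479.0, 260.0]]
0.12 [[176.0, 256.0], [630.0, 256.0], [324.0, 256.0], [482.0, 256.0]]
0.125 [[170.0, 251.0], [637.0, 251.0], [322.0, 251.0], [485.0, 251.0]]
0.13 [[163.0, 246.0], [645.0, 245.0], [320.0, 246.0], [487.0, 245.0]]
0.135 [[155.0, 240.0], [653.0, 240.0], [318.0, 240.0], [490.0, 240.0]]
```

View pics/k3.png

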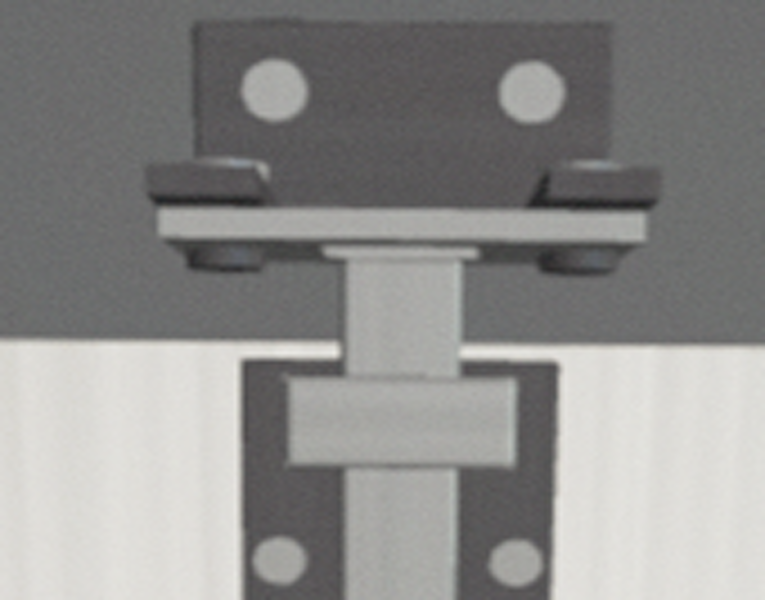

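Run:
```python
from g import *
ims=[capture("wrist").astype(float).mean(2) for _ in range(6)];g=np.mean(ims,0)
K=np.array(camera_params("wrist")["camera_matrix"]);print(K.round(1).tolist())
def edges(row,a,b,n=1):
    p=g[row:row+n,a:b].mean(0);d=np.gradient(cv2.GaussianBlur(p[None],(5,1),1)[0]);return a,d
def sub(a,d,i):
    w=slice(max(i-2,0),i+3);x=np.arange(len(d))[w];return a+(x*np.abs(d[w])).sum()/np.abs(d[w]).sum()
for row in list(range(110,136)):
    a,d=edges(row,255,385)
    idx=[i for i in range(2,len(d)-2) if abs(d[i])>6 and abs(d[i])==max(abs(d[i-2:i+3]))]
    print(row,[(round(sub(a,d,i),2),int(d[i])) for i in idx])
for col in (310,320,330): print(col,g[112:130,col].round(0).astype(int).tolist())
```

```text
[[365.7, 0.0, 316.9], [0.0, 365.7, 239.9], [0.0, 0.0, 1.0]]
110 [(np.float64(263.31), -17), (np.float64(287.27), 8), (np.float64(347.0), -14), (np.float64(375.33), 15)]
111 [(np.float64(263.11), -7), (np.float64(346.29), -11), (np.float64(374.78), 17)]
112 [(np.float64(264.95), 12), (np.float64(355.97), -7), (np.float64(374.85), 8)]
113 [(np.float64(264.83), 18), (np.float64(372.88), -11)]
114 [(np.float64(264.83), 18), (np.float64(373.06), -18)]
115 [(np.float64(264.8), 18), (np.float64(372.99), -18)]
116 [(np.float64(264.83), 18), (np.float64(372.99), -18)]
117 [(np.float64(264.84), 18), (np.float64(372.98), -18)]
118 [(np.float64(264.86), 14), (np.float64(372.98), -18)]
119 [(np.float64(373.0), -18)]
120 [(np.float64(266.21), -9), (np.float64(373.13), -6)]
121 [(np.float64(267.9), -9), (np.float64(301.01), 15), (np.float64(335.33), -9), (np.float64(371.04), 8)]
122 [(np.float64(269.15), -11), (np.float64(301.2), 25), (np.float64(335.79), -23), (np.float64(369.97), 10)]
123 [(np.float64(270.17), -15), (np.float64(275.37), 6), (np.float64(287.77), -6), (np.float64(301.71), 24), (np.
[... 837 characters left out ...]
(365.72), 8)]
129 [(np.float64(306.79), 19), (np.float64(332.18), -20)]
130 [(np.float64(306.78), 19), (np.float64(332.2), -20)]
131 [(np.float64(306.76), 19), (np.float64(332.16), -20)]
132 [(np.float64(306.73), 19), (np.float64(332.18), -20)]
133 [(np.float64(306.8), 19), (np.float64(332.17), -20)]
134 [(np.float64(306.76), 19), (np.float64(332.17), -20)]
135 [(np.float64(306.74), 19), (np.float64(332.15), -20)]
310 [144, 170, 169, 168, 169, 169, 168, 132, 87, 123, 160, 168, 157, 153, 164, 168, 166, 167]
320 [145, 169, 170, 168, 168, 169, 168, 144, 100, 122, 159, 168, 154, 152, 164, 168, 168, 167]
330 [142, 168, 170, 169, 168, 169, 168, 143, 98, 106, 150, 168, 154, 154, 169, 173, 173, 173]
```

play_rows(commands=[{"gripper":1,"xyz":[-0.0005,0,-0.0005],"twist":[0,0,0]},{"gripper":1,"xyz":[-0.0005,0,-0.001],"twist":[0,0,0]},{"gripper":1,"xyz":[-0.0005,0,-0.0016],"twist":[0,0,0]},{"gripper":1,"xyz":[-0.0005,0,-0.0016],"twist":[0,0,0]}])

```text
t: 16.18
position: [0.5472, -0.0248, 0.1222]
orientation: [-0.018, 0.032, 0.999, -0.0]
ft_force: [-0.4, 1.2, 4.9]
gripper_width: 0.0132
grip_force: 30.0
```

play_rows(commands=[{"gripper":1,"xyz":[0,0,-0.0005],"twist":[0,0,0]},{"gripper":1,"xyz":[0,0,-0.001],"twist":[0,0,0]},{"gripper":1,"xyz":[0,0,-0.0015],"twist":[0,0,0]},{"gripper":1,"xyz":[0,0,-0.0015],"twist":[0,0,0]}])

```text
t: 16.68
position: [0.5473, -0.0248, 0.1233]
orientation: [-0.019, 0.032, 0.999, -0.0]
ft_force: [3.0, 2.2, 1.3]
gripper_width: 0.0133
grip_force: 30.0
```

Height is midway between the two contacts; push forward gently.

play_rows(commands=[{"gripper":1,"xyz":[0.0005,0,0],"twist":[0,0,0]},{"gripper":1,"xyz":[0.001,0,0],"twist":[0,0,0]},{"gripper":1,"xyz":[0.0015,0,0],"twist":[0,0,0]},{"gripper":1,"xyz":[0.0015,0,0],"twist":[0,0,0]}])

```text
t: 17.18
position: [0.5461, -0.0248, 0.1235]
orientation: [-0.018, 0.032, 0.999, -0.0]
ft_force: [4.0, 1.9, 0.1]
gripper_width: 0.0133
grip_force: 30.0
```

play_rows(commands=[{"gripper":1,"xyz":[0.0005,0,0],"twist":[0,0,0]},{"gripper":1,"xyz":[0.001,0,0],"twist":[0,0,0]},{"gripper":1,"xyz":[0.001,0,0],"twist":[0,0,0]}])

```text
t: 17.55
position: [0.546, -0.0247, 0.1236]
orientation: [-0.017, 0.032, 0.999, -0.0]
ft_force: [7.8, 2.3, -2.7]
gripper_width: 0.0133
grip_force: 30.0
```

play_rows(commands=[{"gripper":1,"xyz":[-0.002,0,0],"twist":[0,0,0]},{"gripper":1,"xyz":[-0.0035,0,-0.0005],"twist":[0,0.005,0]},{"gripper":1,"xyz":[-0.0035,0,-0.001],"twist":[0,0.01,0]},{"gripper":1,"xyz":[-0.0035,0,-0.0015],"twist":[0,0.012,0]},{"gripper":1,"xyz":[-0.0035,0,-0.0015],"twist":[0,0.012,0]}])

```text
t: 18.18
position: [0.5478, -0.0249, 0.1246]
orientation: [-0.025, 0.032, 0.999, 0.0]
ft_force: [-1.2, 2.7, 0.3]
gripper_width: 0.0132
grip_force: 30.0
```

play_rows(commands=[{"gripper":1,"xyz":[0,0,-0.0004],"twist":[0,0,0]},{"gripper":1,"xyz":[0,0,-0.0008],"twist":[0,0,0]},{"gripper":1,"xyz":[0.0005,0,-0.0008],"twist":[0,0,0]},{"gripper":1,"xyz":[0.001,0,-0.0008],"twist":[0,0,0]},{"gripper":1,"xyz":[0.001,0,-0.0008],"twist":[0,0,0]}])

```text
t: 18.8
position: [0.5478, -0.0249, 0.1258]
orientation: [-0.024, 0.032, 0.999, 0.0]
ft_force: [2.9, 3.5, -3.2]
gripper_width: 0.0131
grip_force: 30.0
```

play_rows(commands=[{"gripper":1,"xyz":[0.0005,0,0],"twist":[0,0,0]},{"gripper":1,"xyz":[0.001,0,0],"twist":[0,0,0]},{"gripper":1,"xyz":[0.0015,0,0],"twist":[0,0,0]},{"gripper":1,"xyz":[0.0015,0,0],"twist":[0,0,0]}])

```text
t: 19.3
position: [0.5464, -0.0248, 0.126]
orientation: [-0.024, 0.032, 0.999, 0.0]
ft_force: [4.2, 4.1, -5.1]
gripper_width: 0.0136
grip_force: 30.0
```

play_rows(commands=[{"gripper":1,"xyz":[0.0005,0,0],"twist":[0,0,0]},{"gripper":1,"xyz":[0.001,0,0],"twist":[0,0,0]},{"gripper":1,"xyz":[0.001,0,0],"twist":[0,0,0]}])

```text
t: 19.68
position: [0.5463, -0.0248, 0.1261]
orientation: [-0.023, 0.032, 0.999, 0.0]
ft_force: [7.5, 4.2, -7.2]
gripper_width: 0.0135
grip_force: 30.0
```

play_rows(commands=[{"gripper":1,"xyz":[-0.002,0,0],"twist":[0,0,0]},{"gripper":1,"xyz":[-0.004,0,0],"twist":[0,0,0]},{"gripper":1,"xyz":[-0.006,0,0],"twist":[0,0,0]},{"gripper":1,"xyz":[-0.008,0,0],"twist":[0,0,0]},{"gripper":1,"xyz":[-0.008,0,0],"twist":[0,0,0]}])

```text
t: 20.3
position: [0.5529, -0.0253, 0.1256]
orientation: [-0.025, 0.032, 0.999, 0.0]
ft_force: [-1.7, 5.0, -0.3]
gripper_width: 0.0137
grip_force: 30.0
```

Run:
```python
from g import *
swing([.05])
g=np.mean([capture("wrist").astype(float) for _ in range(8)],0)
np.save("w4.npy",g);p=camera_params("wrist");print(np.round(p["eye"],4).tolist(),np.round(p["rotation"],5).tolist())
B=cv2.resize(g[70:170,255:385],None,fx=6,fy=6,interpolation=2);cv2.imwrite("pics/k4.png",B)
g=g.mean(2)
def sub(a,d,i):
    w=slice(max(i-2,0),i+3);x=np.arange(len(d))[w];return a+(x*np.abs(d[w])).sum()/np.abs(d[w]).sum()
a=250
for row in range(94,152):
    d=np.gradient(cv2.GaussianBlur(g[row:row+1,a:390],(5,1),1)[0])
    idx=[i for i in range(2,len(d)-2) if abs(d[i])>6 and abs(d[i])==max(abs(d[i-2:i+3]))]
    print(row,[(float(round(sub(a,d,i),1)),int(d[i])) for i in idx])
print(g[94:130,310].astype(int).tolist())
```

```text
th0 0.0492 v [-0.1259 -0.0011  0.0154] F [-1.7  5.  -0.3]
0.05 xyz [-0.     -0.     -0.0001] twist_y 0.0008
[0.4949, -0.0216, 0.2985] [0.72631, -0.06912, -0.06403, 0.68088]
94 [(263.1, -6), (348.2, -10), (350.8, 11)]
95 [(263.3, -11), (348.2, -12), (350.8, 12), (375.1, 6)]
96 [(264.1, -17), (288.3, 7), (347.8, -12), (350.6, 7), (375.0, 12)]
97 [(265.0, -20), (288.3, 10), (347.3, -13), (374.2, 18)]
98 [(265.3, -14), (289.1, 8), (347.1, -14), (373.3, 18)]
99 [(266.4, 8), (275.0, -7), (347.2, -11), (373.0, 16)]
100 [(266.0, 17), (371.8, -8)]
101 [(266.0, 17), (372.2, -17)]
102 [(266.0, 17), (372.1, -17)]
103 [(266.0, 17), (372.0, -17)]
104 [(266.0, 17), (372.0, -18)]
105 [(266.1, 16), (372.0, -18)]
106 [(266.0, 7), (372.0, -17)]
107 [(267.3, -6), (372.0, -8)]
108 [(268.0, -10), (370.8, 7)]
109 [(268.8, -11), (301.9, 14), (335.3, -10), (370.2, 10)]
110 [(269.3, -11), (301.9, 24), (335.3, -21), (369.3, 10)]
111 [(270.8, -12), (301.9, 29), (335.7, -27), (368.9, 10)]
112 [(271.2, -14), (276.4, 6), (288.6, -6), (302.1, 28), (335.7, -27), (354.1, 6), (368.2, 9)]
113 [(271.8, -16), (276.4, 6),
[... 1146 characters left out ...]
 [(282.7, -38), (293.8, 23), (345.1, -27), (354.4, 37)]
146 [(282.7, -38), (293.8, 23), (345.1, -27), (354.3, 37)]
147 [(282.7, -38), (293.8, 23), (345.1, -27), (354.2, 37)]
148 [(282.7, -38), (293.8, 23), (345.1, -27), (354.1, 38)]
149 [(282.7, -38), (293.8, 22), (345.0, -25), (354.2, 38)]
150 [(282.7, -38), (293.8, 22), (344.9, -24), (354.2, 38)]
151 [(282.7, -38), (293.8, 22), (344.9, -24), (354.2, 38)]
[85, 86, 86, 85, 87, 113, 151, 166, 165, 165, 165, 166, 152, 109, 74, 118, 156, 167, 166, 125, 72, 86, 102, 106, 107, 107, 108, 107, 106, 107, 133, 156, 162, 162, 161, 161][ WARN:0@5.264] global loadsave.cpp:1063 imwrite_ Unsupported depth image for selected encoder is fallbacked to CV_8U.
```

View pics/k4.png

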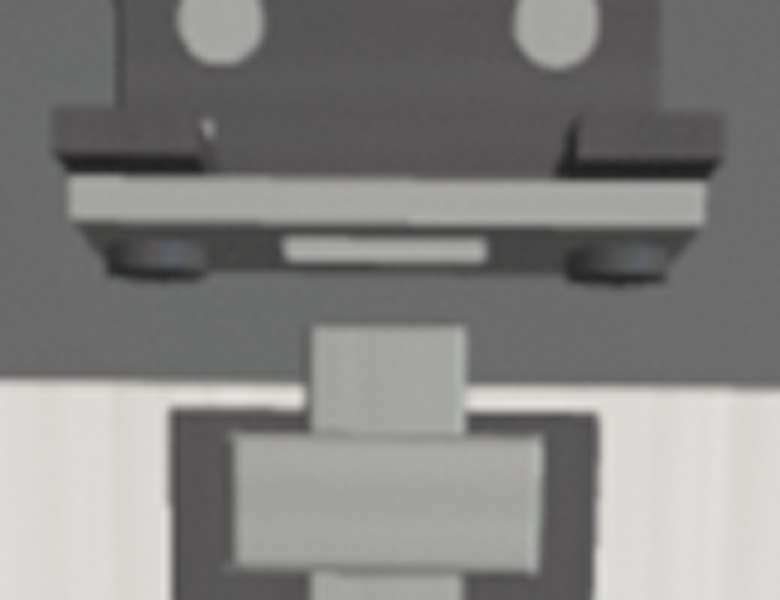

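```bash
cat > wf.py <<'E'
from g import *
from scipy.optimize import least_squares
p=dict(camera_matrix=[[365.7,0,316.9],[0,365.7,239.9],[0,0,1]],eye=np.array([0.4949,-0.0216,0.2985]),rotation=[0.72631,-0.06912,-0.06403,0.68088])
P=lambda x,y,z:C+Rc@[x,-.05+y,z]
def W(f,w):
    a=proj("w",[f(-w/2),f(w/2)],p2);return abs(a[1,0]-a[0,0]),a[:,1].mean()
def model(v):
    global p2
    dz,th,b=v;p2=dict(p,eye=p["eye"]+[0,0,dz])
    hy=lambda d,h:(lambda y:H+hatchR(YAW,th)@[-d,y,h])
    return [W(lambda y:P(-.081,y,ZP),.046)[0]-b, W(hy(.197,.005),.034)[0], W(hy(.191,.018),.023)[0]-b, W(hy(.197,.014),.012)[0]-b]
meas=np.array([106.0,71.5,51.25,25.45])
for ZP in(.128,.130,.132,.134,.136):
    f=least_squares(lambda v:(np.array(model(v))-meas)/[.2,.2,.2,.2],[0,.04,.5],x_scale=[.002,.01,.5])
    model(f.x);print(ZP,f.x.round(4),"res",(f.fun*.2).round(2),"tip z",round(.104+.203*np.sin(f.x[1])+.010,4))
    r=[proj("w",[P(-.0795,0,z)],p2)[0,1].round(2) for z in(ZP,ZP-.0055,ZP-.0165)];print(r,proj("w",[H+hatchR(YAW,f.x[1])@[-.2,0,.003]],p2)[0,1].round(1))
    # slot widths at z
    print([round(W(lambda y:P(-.0795,y,z),.016)[0],2) for z in(ZP-.006,ZP-.0115,ZP-.017)])
E
python3 wf.py
```

```text
0.128 [-0.005   0.0261  0.8868] res [ 0.01  0.1  -0.29  0.28] tip z 0.1193
[np.float64(107.81), np.float64(109.87), np.float64(113.61)] 134.5
[np.float64(35.78), np.float64(34.63), np.float64(33.56)]
0.13 [-0.0029  0.0366  0.8732] res [ 0.01  0.11 -0.3   0.29] tip z 0.1214
[np.float64(107.81), np.float64(109.87), np.float64(113.61)] 134.7
[np.float64(35.77), np.float64(34.63), np.float64(33.56)]
0.132 [-0.0009  0.047   0.8593] res [ 0.01  0.11 -0.31  0.31] tip z 0.1235
[np.float64(107.82), np.float64(109.88), np.float64(113.62)] 134.9
[np.float64(35.77), np.float64(34.62), np.float64(33.55)]
0.134 [0.0011 0.0575 0.8451] res [ 0.01  0.12 -0.33  0.32] tip z 0.1257
[np.float64(107.83), np.float64(109.89), np.float64(113.63)] 135.2
[np.float64(35.76), np.float64(34.62), np.float64(33.55)]
0.136 [0.0031 0.068  0.8306] res [ 0.01  0.12 -0.34  0.33] tip z 0.1278
[np.float64(107.84), np.float64(109.9), np.float64(113.63)] 135.6
[np.float64(35.76), np.float64(34.62), np.float64(33.54)]
```

```bash
cat > wf2.py <<'E'
import wf
from wf import *
T4=np.array([.5529,-.0253,.1256]);R4=toolR(YAW,.0492);Rcam=Q(p["rotation"])
off=R4.T@(np.array([0.4949,-0.0216,0.2985])-T4);rel=R4.T@Rcam
wf.ZP=.132
for name,T,th,dd in(("k2",[.555,-.0254,.1241],.0355,.1235),("k3",[.5473,-.0248,.1221],.0358,.1312)):
    RT=toolR(YAW,th);wf.p=dict(p,eye=np.array(T)+RT@off,rotation=R.from_matrix(RT@rel).as_quat(scalar_first=True))
    g=cv2.imread(f"pics/{name}.png").astype(float).mean(2);g=cv2.resize(g,(170,150),interpolation=cv2.INTER_AREA)
    def sub(d,i):
        w=slice(max(i-2,0),i+3);x=np.arange(len(d))[w];return (x*np.abs(d[w])).sum()/np.abs(d[w]).sum()
    out={}
    for row in range(25,125):
        d=np.gradient(cv2.GaussianBlur(g[row:row+1],(5,1),1)[0]);idx=[i for i in range(2,len(d)-2) if abs(d[i])>7 and abs(d[i])==max(abs(d[i-2:i+3]))]
        e=[(sub(d,i),d[i]) for i in idx]
        for (a,da) in e:
            for (b,db) in e:
                w=b-a
                if 104<w<111 and da>0>db:out.setdefault("plate",[]).append(w)
                if 66<w<76 and da<-20 and db>20:out.setdefault("base",[]).append((row+60,w))
                if 48<w<54 and da>0>db:out.setdefault("guide",[]).append((row+60,w))
                if 24<w<27 and da>0>db and row<125:out.setdefault("bar",[]).append(w)
                if 32<w<37 and da>0>db:out.setdefault("slot",[]).append((row+60,w))
    m=[np.median(out["plate"]),np.median([w for r,w in out["base"]][:4]),np.median([w for r,w in out["guide"]]),np.median(out["bar"][:6])]
    print(name,np.round(m,2),[(r,round(w,1)) for r,w in out.get("slot",[])])
    f=least_squares(lambda v:(np.array(model(v))-m)/.2,[0,.04,.5],x_scale=[.002,.01,.5]);model(f.x)
    tz=.104+.203*np.sin(f.x[1])+.010;print(f.x.round(4),(f.fun*.2).round(2),"tip below plate top",round((.132-tz)*1000,1))
E
python3 wf2.py | tail -4
```

```text
k2 [107.94  72.47  51.37  25.53] [(104, np.float64(34.6)), (105, np.float64(34.2)), (106, np.float64(34.1)), (107, np.float64(34.0))]
[-0.0013  0.0415  1.2778] [ 0.    0.06 -0.16  0.16] tip below plate top 9.6
k3 [108.14  70.79  50.39  25.39] [(121, np.float64(34.5)), (122, np.float64(34.6)), (123, np.float64(34.1)), (124, np.float64(33.7))]
[-6.00e-04  2.12e-02  8.66e-01] [ 0.    0.02 -0.05  0.04] tip below plate top 13.7
```

play_rows(commands=[{"gripper":1,"xyz":[0.001,0,0.0007],"twist":[0,-0.004,0]},{"gripper":1,"xyz":[0.003,0,0.0014],"twist":[0,-0.008,0]},{"gripper":1,"xyz":[0.005,0,0.0016],"twist":[0,-0.01,0]},{"gripper":1,"xyz":[0.006,0,0.0016],"twist":[0,-0.01,0]},{"gripper":1,"xyz":[0.006,0,0.0016],"twist":[0,-0.01,0]}])

```text
t: 21.32
position: [0.5482, -0.0249, 0.1256]
orientation: [-0.018, 0.032, 0.999, -0.0]
ft_force: [2.7, 4.4, 1.8]
gripper_width: 0.0132
grip_force: 30.0
```

play_rows(commands=[{"gripper":1,"xyz":[0.0005,0,0.0002],"twist":[0,0,0]},{"gripper":1,"xyz":[0.001,0,0.0002],"twist":[0,0,0]},{"gripper":1,"xyz":[0.0015,0,0.0002],"twist":[0,0,0]},{"gripper":1,"xyz":[0.002,0,0.0002],"twist":[0,0,0]},{"gripper":1,"xyz":[0.002,0,0.0002],"twist":[0,0,0]}])

```text
t: 21.95
position: [0.5465, -0.0248, 0.1255]
orientation: [-0.017, 0.032, 0.999, -0.0]
ft_force: [3.1, 4.6, 1.0]
gripper_width: 0.0137
grip_force: 30.0
```

play_rows(commands=[{"gripper":1,"xyz":[0.0005,0,0.0005],"twist":[0,0,0]},{"gripper":1,"xyz":[0.001,0,0.001],"twist":[0,0,0]},{"gripper":1,"xyz":[0.001,0,0.001],"twist":[0,0,0]}])

```text
t: 22.32
position: [0.5465, -0.0248, 0.1254]
orientation: [-0.016, 0.032, 0.999, -0.0]
ft_force: [6.0, 5.1, 3.6]
gripper_width: 0.0132
grip_force: 30.0
```

play_rows(commands=[{"gripper":1,"xyz":[0.0003,0,0.0005],"twist":[0,0,0]},{"gripper":1,"xyz":[0.0005,0,0.0008],"twist":[0,0,0]},{"gripper":1,"xyz":[0.0005,0,0.0008],"twist":[0,0,0]}])

```text
t: 22.7
position: [0.5464, -0.0248, 0.1252]
orientation: [-0.015, 0.032, 0.999, -0.0]
ft_force: [6.0, 4.6, 3.6]
gripper_width: 0.0133
grip_force: 30.0
```

play_rows(commands=[{"gripper":1,"xyz":[0.0003,0,0.0005],"twist":[0,0,0]},{"gripper":1,"xyz":[0.0003,0,0.0008],"twist":[0,0,0]},{"gripper":1,"xyz":[0.0003,0,0.0008],"twist":[0,0,0]}])

```text
t: 23.08
position: [0.5464, -0.0248, 0.1248]
orientation: [-0.015, 0.032, 0.999, -0.0]
ft_force: [4.6, 4.8, 5.9]
gripper_width: 0.0131
grip_force: 30.0
```

play_rows(commands=[{"gripper":1,"xyz":[0.0005,0,0.0003],"twist":[0,0,0]},{"gripper":1,"xyz":[0.0007,0,0.0006],"twist":[0,0,0]},{"gripper":1,"xyz":[0.0007,0,0.0006],"twist":[0,0,0]}])

```text
t: 23.45
position: [0.5464, -0.0248, 0.1247]
orientation: [-0.014, 0.032, 0.999, -0.0]
ft_force: [6.7, 4.0, 5.4]
gripper_width: 0.0135
grip_force: 30.0
```

play_rows(commands=[{"gripper":1,"xyz":[0.0003,0,0.0003],"twist":[0,0,0]},{"gripper":1,"xyz":[0.0004,0,0.0006],"twist":[0,0,0]},{"gripper":1,"xyz":[0.0004,0,0.0006],"twist":[0,0,0]}])

```text
t: 23.82
position: [0.5463, -0.0248, 0.1245]
orientation: [-0.014, 0.032, 0.999, -0.0]
ft_force: [7.5, 4.9, 5.6]
gripper_width: 0.0134
grip_force: 30.0
```

play_rows(commands=[{"gripper":1,"xyz":[0.0003,0,0.0003],"twist":[0,0,0]},{"gripper":1,"xyz":[0.0004,0,0.0006],"twist":[0,0,0]},{"gripper":1,"xyz":[0.0004,0,0.0006],"twist":[0,0,0]}])

```text
t: 24.2
position: [0.5463, -0.0248, 0.1243]
orientation: [-0.013, 0.032, 0.999, -0.0]
ft_force: [6.9, 5.2, 7.3]
gripper_width: 0.0134
grip_force: 30.0
```

play_rows(commands=[{"gripper":1,"xyz":[0.0002,0,0.0004],"twist":[0,0,0]},{"gripper":1,"xyz":[0.0003,0,0.0008],"twist":[0,0,0]},{"gripper":1,"xyz":[0.0003,0,0.0008],"twist":[0,0,0]}])

```text
t: 24.58
position: [0.5462, -0.0248, 0.124]
orientation: [-0.013, 0.032, 0.999, -0.0]
ft_force: [7.0, 5.5, 8.9]
gripper_width: 0.0135
grip_force: 30.0
```

play_rows(commands=[{"gripper":1,"xyz":[0.0003,0,0.0004],"twist":[0,0,0]},{"gripper":1,"xyz":[0.0004,0,0.0008],"twist":[0,0,0]},{"gripper":1,"xyz":[0.0004,0,0.0008],"twist":[0,0,0]}])

```text
t: 24.95
position: [0.5462, -0.0248, 0.1237]
orientation: [-0.012, 0.032, 0.999, -0.0]
ft_force: [7.4, 5.0, 9.9]
gripper_width: 0.0135
grip_force: 30.0
```

play_rows(commands=[{"gripper":1,"xyz":[0.0003,0,0.0004],"twist":[0,0,0]},{"gripper":1,"xyz":[0.0004,0,0.0008],"twist":[0,0,0]},{"gripper":1,"xyz":[0.0004,0,0.0008],"twist":[0,0,0]}])

```text
t: 25.32
position: [0.5461, -0.0248, 0.1234]
orientation: [-0.012, 0.033, 0.999, -0.0]
ft_force: [8.0, 5.2, 12.1]
gripper_width: 0.0133
grip_force: 30.0
```

play_rows(commands=[{"gripper":1,"xyz":[0.0002,0,0.0004],"twist":[0,0,0]},{"gripper":1,"xyz":[0.0003,0,0.0008],"twist":[0,0,0]},{"gripper":1,"xyz":[0.0003,0,0.0008],"twist":[0,0,0]}])

```text
t: 25.7
position: [0.5461, -0.0248, 0.123]
orientation: [-0.012, 0.032, 0.999, -0.0]
ft_force: [6.1, 5.7, 12.6]
gripper_width: 0.0134
grip_force: 30.0
```

play_rows(commands=[{"gripper":1,"xyz":[0.0003,0,0.0004],"twist":[0,0,0]},{"gripper":1,"xyz":[0.0003,0,0.0008],"twist":[0,0,0]},{"gripper":1,"xyz":[0.0003,0,0.0008],"twist":[0,0,0]}])

```text
t: 26.08
position: [0.546, -0.0248, 0.1226]
orientation: [-0.011, 0.033, 0.999, -0.0]
ft_force: [7.2, 5.5, 13.1]
gripper_width: 0.0133
grip_force: 30.0
```

```bash
cat > m.py <<'E'
import io,contextlib
with contextlib.redirect_stdout(io.StringIO()):
    import wf
from wf import *
s=bot.sense();swing([.03]);wf.p=camera_params("wrist");wf.ZP=.132
g=np.mean([capture("wrist").astype(float).mean(2) for _ in range(4)],0)
np.save("last.npy",g);a0=240;g=g[:,a0:400]
def sub(d,i):
    w=slice(max(i-2,0),i+3);x=np.arange(len(d))[w];return (x*np.abs(d[w])).sum()/np.abs(d[w]).sum()
out={}
for row in range(80,185):
    d=np.gradient(cv2.GaussianBlur(g[row:row+1],(5,1),1)[0]);e=[(sub(d,i),d[i]) for i in range(2,len(d)-2) if abs(d[i])>7 and abs(d[i])==max(abs(d[i-2:i+3]))]
    for a,da in e:
        for b,db in e:
            w=b-a
            if 103<w<113 and da>0>db:out.setdefault("plate",[]).append(w)
            if 66<w<76 and da<-20 and db>20:out.setdefault("base",[]).append(w)
            if 48<w<54 and da>0>db:out.setdefault("guide",[]).append(w)
            if 24<w<27.5 and da>0>db:out.setdefault("bar",[]).append(w)
            if 31<w<38 and da>0>db:out.setdefault("slot",[]).append((row,round(float(w),1)))
m=[np.median(out["plate"]),np.median(out["base"][:4]),np.median(out["guide"]),np.median(out["bar"][:6])]
f=least_squares(lambda v:(np.array(model(v))-m)/.2,[0,.04,.9],x_scale=[.002,.01,.5])
print(np.round(m,2),f.x.round(4),(f.fun*.2).round(2),"below top",round((.132-(.104+.203*np.sin(f.x[1])+.010))*1000,1),out.get("slot"))
print("col",g[95:150,80].astype(int).tolist())
E
python3 m.py
```

```text
th0 0.0223 v [-0.1323 -0.001   0.0156] F [ 7.2  5.5 13.1]
0.03 xyz [-0.0001 -0.     -0.001 ] twist_y 0.0077
[108.35  71.12  50.43  25.42] [-8.000e-04  2.350e-02  9.933e-01] [ 0.    0.   -0.01  0.01] below top 13.2 [(124, 34.5), (125, 34.8), (126, 34.7), (180, 38.0)]
col [92, 92, 90, 90, 90, 88, 88, 89, 90, 89, 90, 89, 86, 87, 88, 90, 89, 90, 89, 94, 131, 161, 169, 169, 168, 169, 171, 155, 113, 128, 161, 168, 165, 167, 168, 167, 168, 166, 167, 167, 166, 168, 168, 169, 168, 167, 168, 169, 168, 168, 168, 168, 169, 169, 168]
```

Run:
```python
from g import *
g=np.load("last.npy")
for r in range(118,136): print(r,g[r,296:342:2].astype(int).tolist())
th=.0235
for d in(.2083,.2103,.2123): print(d,[proj("wrist",[H+hatchR(YAW,th)@[-d,y,h]])[0].round(1).tolist() for y,h in((-.006,.014),(.006,.014))])
P=lambda x,y,z:C+Rc@[x,-.05+y,z]
print([(z,proj("wrist",[P(-.0795,-.008,z),P(-.0795,.008,z)]).round(1).tolist()) for z in(.132,.1265,.121,.1155)])
```

```text
118 [168, 169, 168, 168, 169, 169, 169, 168, 168, 169, 169, 169, 169, 169, 168, 170, 169, 170, 171, 169, 168, 169, 169]
119 [167, 168, 169, 167, 167, 169, 169, 169, 168, 169, 171, 168, 168, 169, 168, 168, 169, 167, 170, 169, 168, 170, 167]
120 [169, 168, 170, 168, 168, 169, 168, 169, 169, 170, 169, 169, 169, 170, 170, 170, 168, 169, 168, 168, 168, 169, 169]
121 [167, 168, 169, 169, 169, 169, 168, 169, 170, 170, 170, 169, 171, 170, 169, 170, 167, 169, 168, 168, 168, 170, 168]
122 [144, 143, 144, 142, 143, 142, 142, 144, 153, 155, 155, 154, 155, 154, 153, 153, 154, 154, 154, 155, 154, 167, 168]
123 [100, 96, 96, 101, 101, 100, 106, 102, 113, 113, 113, 115, 113, 113, 113, 114, 113, 112, 112, 112, 112, 128, 128]
124 [71, 71, 73, 123, 139, 108, 130, 127, 130, 129, 126, 126, 128, 127, 127, 127, 127, 128, 113, 107, 89, 75, 76]
125 [70, 71, 71, 146, 167, 128, 161, 160, 164, 162, 158, 159, 161, 161, 162, 161, 162, 162, 152, 151, 111, 68, 69]
126 [70, 72, 72, 123, 135, 113, 165, 167, 170, 170, 166, 167, 168, 167, 170, 168, 169, 170, 157, 150, 109, 68, 71]
127 [84, 84, 82, 90, 97, 102, 166, 166
[... 623 characters left out ...]
 171, 169, 168, 172, 154, 110, 109, 109, 111]
133 [109, 109, 110, 109, 107, 108, 165, 166, 169, 168, 166, 166, 167, 171, 172, 168, 170, 172, 153, 110, 109, 108, 109]
134 [110, 110, 110, 110, 109, 107, 165, 166, 170, 166, 165, 166, 167, 169, 169, 170, 169, 172, 154, 108, 108, 110, 111]
135 [107, 108, 108, 108, 107, 108, 166, 165, 170, 168, 166, 167, 166, 168, 169, 168, 169, 172, 152, 108, 109, 111, 110]
0.2083 [[306.4, 129.8], [333.1, 129.8]]
0.2103 [[306.4, 125.2], [333.2, 125.1]]
0.2123 [[306.3, 120.5], [333.2, 120.5]]
[(0.132, [[301.0, 124.2], [338.8, 124.2]]), (0.1265, [[301.6, 125.4], [338.1, 125.4]]), (0.121, [[302.1, 126.5], [337.4, 126.5]]), (0.1155, [[302.6, 127.6], [336.8, 127.5]])]
```

play_rows(commands=[{"gripper":1,"xyz":[-0.002,0,0],"twist":[0,0,0]},{"gripper":1,"xyz":[-0.0045,0,-0.001],"twist":[0,0.006,0]},{"gripper":1,"xyz":[-0.0055,0,-0.002],"twist":[0,0.01,0]},{"gripper":1,"xyz":[-0.0055,0,-0.003],"twist":[0,0.01,0]},{"gripper":1,"xyz":[-0.0055,0,-0.003],"twist":[0,0.01,0]}])

```text
t: 26.9
position: [0.5473, -0.0249, 0.1215]
orientation: [-0.022, 0.032, 0.999, -0.0]
ft_force: [1.4, 4.6, 6.0]
gripper_width: 0.0135
grip_force: 30.0
```

```bash
python3 m.py
```

```text
th0 0.043 v [-0.1312 -0.001   0.0118] F [1.4 4.6 6. ]
0.03 xyz [0.0001 0.     0.0017] twist_y -0.013
[108.25  70.7   50.16  25.2 ] [-9.0000e-04  1.7600e-02  1.0394e+00] [ 0.    0.01 -0.03  0.03] below top 14.4 [(121, 34.0), (122, 34.5), (123, 34.2), (124, 34.1), (176, 37.5)]
col [90, 89, 89, 88, 88, 89, 89, 90, 88, 88, 88, 86, 87, 88, 88, 89, 104, 146, 169, 169, 169, 169, 170, 169, 126, 80, 138, 171, 168, 128, 132, 161, 168, 167, 168, 168, 168, 168, 168, 167, 169, 168, 169, 169, 168, 168, 169, 169, 170, 168, 168, 169, 169, 169, 168]
```

play_rows(commands=[{"gripper":1,"xyz":[0,0,-0.001],"twist":[0,-0.005,0]},{"gripper":1,"xyz":[0,0,-0.002],"twist":[0,-0.01,0]},{"gripper":1,"xyz":[0,0,-0.003],"twist":[0,-0.012,0]},{"gripper":1,"xyz":[0,0,-0.003],"twist":[0,-0.012,0]}])

```text
t: 27.6
position: [0.5465, -0.0248, 0.1228]
orientation: [-0.017, 0.032, 0.999, -0.0]
ft_force: [2.5, 4.4, 1.7]
gripper_width: 0.0131
grip_force: 30.0
```

```bash
python3 m.py
```

```text
th0 0.0333 v [-0.132  -0.001   0.0144] F [2.5 4.4 1.7]
0.03 xyz [0.     0.     0.0004] twist_y -0.0033
[107.83  70.93  50.35  25.41] [-9.000e-04  2.470e-02  9.426e-01] [ 0.  0. -0.  0.] below top 13.0 [(123, 34.0), (124, 34.2), (125, 34.1)]
col [92, 89, 90, 90, 86, 88, 89, 90, 90, 90, 88, 88, 87, 86, 89, 89, 89, 87, 94, 144, 169, 170, 169, 170, 170, 169, 142, 100, 113, 142, 155, 166, 168, 166, 169, 168, 168, 168, 167, 167, 168, 168, 169, 168, 167, 169, 167, 168, 168, 167, 169, 168, 168, 168, 169]
```

play_rows(commands=[{"gripper":1,"xyz":[-0.0015,0,-0.001],"twist":[0,0,0]},{"gripper":1,"xyz":[-0.002,0,-0.002],"twist":[0,0,0]},{"gripper":1,"xyz":[-0.002,0,-0.002],"twist":[0,0,0]}])

```text
t: 28.18
position: [0.5468, -0.0248, 0.1234]
orientation: [-0.019, 0.032, 0.999, -0.0]
ft_force: [-2.0, 4.7, 1.1]
gripper_width: 0.0133
grip_force: 30.0
```

```bash
python3 m.py
```

```text
th0 0.0385 v [-0.1318 -0.001   0.0143] F [-2.   4.7  1.1]
0.03 xyz [0.0001 0.     0.0011] twist_y -0.0085
[107.03  70.93  50.38  25.37] [-8.000e-04  3.050e-02  9.498e-01] [ 0.    0.01 -0.03  0.03] below top 11.8 [(123, 34.5), (124, 34.2), (125, 34.0), (178, 37.6)]
col [91, 89, 90, 89, 89, 89, 88, 88, 90, 86, 90, 88, 89, 87, 87, 88, 87, 89, 116, 152, 170, 169, 170, 169, 169, 161, 119, 90, 124, 149, 158, 166, 168, 167, 167, 167, 167, 168, 168, 168, 167, 168, 168, 168, 168, 168, 168, 168, 167, 169, 168, 166, 168, 168, 168]
```

play_rows(commands=[{"gripper":1,"xyz":[0.001,0,0],"twist":[0,0,0]},{"gripper":1,"xyz":[0.002,0,0],"twist":[0,0,0]},{"gripper":1,"xyz":[0.0025,0,0],"twist":[0,0,0]},{"gripper":1,"xyz":[0.003,0,0],"twist":[0,0,0]}])

```text
t: 28.88
position: [0.5461, -0.0248, 0.1238]
orientation: [-0.016, 0.032, 0.999, -0.0]
ft_force: [7.1, 3.2, -4.4]
gripper_width: 0.0136
grip_force: 30.0
```

```bash
python3 m.py
```

```text
th0 0.0319 v [-0.1324 -0.001   0.0156] F [ 7.1  3.2 -4.4]
0.03 xyz [0.     0.     0.0003] twist_y -0.0019
[106.81  70.99  50.45  25.47] [-3.000e-04  3.370e-02  8.832e-01] [ 0.    0.01 -0.02  0.02] below top 11.2 [(124, 33.9), (125, 34.4), (126, 34.2), (127, 33.4), (180, 37.9)]
col [90, 91, 90, 92, 89, 89, 89, 90, 89, 88, 90, 89, 89, 85, 88, 90, 88, 91, 88, 91, 127, 160, 170, 169, 170, 170, 169, 154, 115, 127, 157, 166, 168, 168, 166, 168, 167, 168, 168, 167, 169, 169, 167, 168, 167, 166, 169, 167, 169, 168, 170, 167, 168, 169, 169]
```

Run:
```python
from g import *
g=np.load("last.npy");s=capture("side")
A=cv2.resize(g[105:145,285:353].astype(np.uint8),(782,460),interpolation=2)
cv2.imwrite("pics/k5.png",A)
```

```text
(no output)
```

View pics/k5.png

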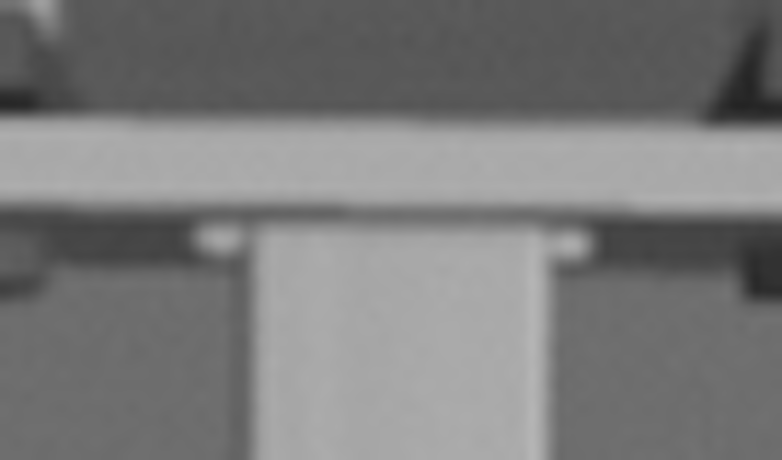

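play_rows(commands=[{"gripper":1,"xyz":[0.0005,0,0.0006],"twist":[0,0,0]},{"gripper":1,"xyz":[0.001,0,0.001],"twist":[0,0,0]},{"gripper":1,"xyz":[0.0015,0,0.0015],"twist":[0,0,0]},{"gripper":1,"xyz":[0.0015,0,0.0015],"twist":[0,0,0]}])

```text
t: 29.62
position: [0.5461, -0.0248, 0.1238]
orientation: [-0.014, 0.033, 0.999, -0.0]
ft_force: [8.3, 4.4, -1.6]
gripper_width: 0.0134
grip_force: 30.0
```

play_rows(commands=[{"gripper":1,"xyz":[-0.003,0.0007,0.0005],"twist":[0,0,0]},{"gripper":1,"xyz":[-0.005,0.0015,0.0015],"twist":[0,0,0]},{"gripper":1,"xyz":[-0.005,0.0015,0.0025],"twist":[0,0,0]},{"gripper":1,"xyz":[-0.005,0.0015,0.0025],"twist":[0,0,0]}])

```text
t: 30.12
position: [0.5491, -0.0249, 0.1219]
orientation: [-0.017, 0.032, 0.999, -0.002]
ft_force: [-2.6, 0.8, 7.5]
gripper_width: 0.0133
grip_force: 30.0
```

```bash
python3 m.py
```

```text
th0 0.0338 v [-0.1294 -0.001   0.0136] F [-2.6  0.8  7.5]
0.03 xyz [0.0001 0.     0.0005] twist_y -0.0038
[108.48  71.09  50.5   25.41] [-6.000e-04  2.190e-02  9.741e-01] [ 0.    0.01 -0.04  0.04] below top 13.6 [(117, 34.7), (118, 34.8), (119, 34.4), (120, 34.1)]
col [89, 87, 90, 90, 87, 87, 86, 86, 87, 88, 87, 90, 129, 159, 167, 166, 167, 168, 169, 154, 110, 88, 141, 167, 154, 111, 82, 98, 108, 129, 150, 164, 167, 166, 167, 166, 166, 167, 167, 166, 166, 165, 168, 166, 167, 166, 166, 168, 168, 166, 166, 167, 167, 166, 148]
```

play_rows(commands=[{"gripper":1,"xyz":[0,0,-0.001],"twist":[0,0,0]},{"gripper":1,"xyz":[0,0,-0.002],"twist":[0,0,0]},{"gripper":1,"xyz":[0,0,-0.003],"twist":[0,0,0]},{"gripper":1,"xyz":[0,0,-0.003],"twist":[0,0,0]}])

```text
t: 30.82
position: [0.5482, -0.0248, 0.1228]
orientation: [-0.018, 0.032, 0.999, -0.001]
ft_force: [1.6, -5.2, 0.8]
gripper_width: 0.0131
grip_force: 30.0
```

```bash
python3 m.py
```

```text
th0 0.0363 v [-0.1304 -0.0008  0.014 ] F [ 1.6 -5.2  0.8]
0.03 xyz [0.0001 0.     0.0008] twist_y -0.0063
[107.59  70.96  50.81  25.55] [-1.000e-04  2.930e-02  6.841e-01] [ 0.    0.05 -0.15  0.15] below top 12.1 [(119, 34.3), (120, 34.5), (121, 34.4), (122, 34.4), (175, 37.9)]
col [88, 87, 87, 87, 89, 88, 89, 88, 89, 86, 89, 89, 88, 87, 93, 143, 169, 168, 170, 168, 170, 167, 143, 98, 102, 152, 169, 132, 89, 118, 150, 164, 168, 168, 166, 168, 167, 167, 168, 166, 166, 167, 167, 167, 168, 166, 168, 166, 168, 168, 166, 166, 167, 167, 167]
```

play_rows(commands=[{"gripper":1,"xyz":[-0.0005,-0.0006,0.001],"twist":[0,0,0]},{"gripper":1,"xyz":[-0.0005,-0.0008,0.002],"twist":[0,-0.004,0]},{"gripper":1,"xyz":[-0.0005,-0.0008,0.003],"twist":[0,-0.008,0]},{"gripper":1,"xyz":[-0.0005,-0.0008,0.004],"twist":[0,-0.01,0]},{"gripper":1,"xyz":[-0.0005,-0.0008,0.004],"twist":[0,-0.01,0]}])

```text
t: 31.65
position: [0.5487, -0.0248, 0.1207]
orientation: [-0.013, 0.032, 0.999, -0.001]
ft_force: [-1.7, -2.9, 11.1]
gripper_width: 0.0138
grip_force: 30.0
```

```bash
python3 m.py
```

```text
th0 0.026 v [-0.1296 -0.0009  0.0133] F [-1.7 -2.9 11.1]
0.03 xyz [-0.0001 -0.     -0.0005] twist_y 0.004
[109.97  71.08  50.55  25.46] [-8.000e-04  1.170e-02  9.149e-01] [ 0.    0.01 -0.04  0.04] below top 15.6 [(117, 34.4), (118, 34.8), (119, 34.7), (120, 34.5), (173, 38.0)]
col [87, 89, 90, 87, 87, 89, 86, 86, 86, 88, 86, 88, 93, 140, 167, 167, 168, 167, 167, 167, 141, 97, 104, 150, 167, 134, 89, 98, 109, 128, 150, 163, 168, 165, 168, 166, 166, 165, 166, 166, 168, 168, 167, 166, 165, 166, 166, 168, 167, 168, 168, 168, 167, 167, 167]
```

play_rows(commands=[{"gripper":1,"xyz":[0.001,0,0.0002],"twist":[0,0,0]},{"gripper":1,"xyz":[0.002,0,0.0004],"twist":[0,0,0]},{"gripper":1,"xyz":[0.003,0,0.0005],"twist":[0,0,0]},{"gripper":1,"xyz":[0.0035,0,0.0006],"twist":[0,0,0]},{"gripper":1,"xyz":[0.004,0,0.0007],"twist":[0,0,0]}])

```text
t: 32.48
position: [0.5465, -0.0247, 0.1208]
orientation: [-0.011, 0.032, 0.999, -0.001]
ft_force: [2.7, -3.2, 9.9]
gripper_width: 0.013
grip_force: 30.0
```

play_rows(commands=[{"gripper":1,"xyz":[0.0005,0,0.0002],"twist":[0,0,0]},{"gripper":1,"xyz":[0.001,0,0.0002],"twist":[0,0,0]},{"gripper":1,"xyz":[0.001,0,0.0002],"twist":[0,0,0]}])

```text
t: 32.85
position: [0.5455, -0.0246, 0.1208]
orientation: [-0.011, 0.032, 0.999, -0.001]
ft_force: [1.3, -2.4, 9.7]
gripper_width: 0.0137
grip_force: 30.0
```

play_rows(commands=[{"gripper":1,"xyz":[0.0005,0,0.0001],"twist":[0,0,0]},{"gripper":1,"xyz":[0.001,0,0.0001],"twist":[0,0,0]},{"gripper":1,"xyz":[0.0015,0,0.0001],"twist":[0,0,0]},{"gripper":1,"xyz":[0.0015,0,0.0001],"twist":[0,0,0]}])

```text
t: 33.35
position: [0.5441, -0.0245, 0.1208]
orientation: [-0.011, 0.032, 0.999, -0.001]
ft_force: [2.3, -2.3, 9.7]
gripper_width: 0.0131
grip_force: 30.0
```

play_rows(commands=[{"gripper":1,"xyz":[0.0005,0,0.0001],"twist":[0,0,0]},{"gripper":1,"xyz":[0.001,0,0.0001],"twist":[0,0,0]},{"gripper":1,"xyz":[0.0015,0,0.0001],"twist":[0,0,0]},{"gripper":1,"xyz":[0.0015,0,0.0001],"twist":[0,0,0]}])

```text
t: 33.85
position: [0.5426, -0.0244, 0.1207]
orientation: [-0.011, 0.032, 0.999, -0.001]
ft_force: [3.1, -1.9, 10.3]
gripper_width: 0.0132
grip_force: 30.0
```

play_rows(commands=[{"gripper":1,"xyz":[0.003,0,0],"twist":[0,0,0]},{"gripper":1,"xyz":[0.006,0,0.0001],"twist":[0,0,0]},{"gripper":1,"xyz":[0.009,0,0.0001],"twist":[0,0,0]},{"gripper":1,"xyz":[0.012,0,0.0002],"twist":[0,0,0]},{"gripper":1,"xyz":[0.012,0,0.0002],"twist":[0,0,0]}])

```text
t: 34.48
position: [0.5302, -0.0235, 0.1207]
orientation: [-0.011, 0.032, 0.999, -0.001]
ft_force: [1.2, -1.4, 9.6]
gripper_width: 0.0135
grip_force: 30.0
```

play_rows(commands=[{"gripper":1,"xyz":[0.0015,0,0],"twist":[0,0,0]},{"gripper":1,"xyz":[0.003,0,0],"twist":[0,0,0]},{"gripper":1,"xyz":[0.0045,0,0],"twist":[0,0,0]},{"gripper":1,"xyz":[0.006,0,0.0001],"twist":[0,0,0]},{"gripper":1,"xyz":[0.006,0,0.0001],"twist":[0,0,0]}])

```text
t: 35.1
position: [0.5244, -0.023, 0.1207]
orientation: [-0.011, 0.032, 0.999, -0.001]
ft_force: [1.7, -2.3, 9.6]
gripper_width: 0.0132
grip_force: 30.0
```

Now seek the hard stop gently.

play_rows(commands=[{"gripper":1,"xyz":[0.0005,0,0],"twist":[0,0,0]},{"gripper":1,"xyz":[0.001,0,0],"twist":[0,0,0]},{"gripper":1,"xyz":[0.0015,0,0],"twist":[0,0,0]},{"gripper":1,"xyz":[0.002,0,0],"twist":[0,0,0]},{"gripper":1,"xyz":[0.002,0,0],"twist":[0,0,0]}])

```text
t: 35.72
position: [0.5225, -0.0229, 0.1207]
orientation: [-0.011, 0.032, 0.999, -0.001]
ft_force: [1.9, -1.3, 10.0]
gripper_width: 0.0134
grip_force: 30.0
```

play_rows(commands=[{"gripper":1,"xyz":[0.0005,0,0],"twist":[0,0,0]},{"gripper":1,"xyz":[0.001,0,0],"twist":[0,0,0]},{"gripper":1,"xyz":[0.0015,0,0],"twist":[0,0,0]},{"gripper":1,"xyz":[0.0015,0,0],"twist":[0,0,0]}])

```text
t: 36.22
position: [0.5219, -0.0229, 0.1208]
orientation: [-0.009, 0.032, 0.999, -0.001]
ft_force: [6.0, -1.9, 6.7]
gripper_width: 0.0131
grip_force: 30.0
```

play_rows(commands=[{"gripper":1,"xyz":[0.0005,0,0],"twist":[0,0,0]},{"gripper":1,"xyz":[0.001,0,0],"twist":[0,0,0]},{"gripper":1,"xyz":[0.0015,0,0],"twist":[0,0,0]},{"gripper":1,"xyz":[0.0015,0,0],"twist":[0,0,0]}])

```text
t: 36.72
position: [0.5219, -0.0228, 0.1208]
orientation: [-0.007, 0.033, 0.999, -0.001]
ft_force: [10.9, -2.0, 3.0]
gripper_width: 0.0134
grip_force: 30.0
```

play_rows(commands=[{"gripper":1,"xyz":[-0.001,0,-0.0003],"twist":[0,0,0]},{"gripper":1,"xyz":[-0.002,0,-0.0006],"twist":[0,0,0]},{"gripper":1,"xyz":[-0.002,0,-0.0009],"twist":[0,0,0]},{"gripper":1,"xyz":[-0.002,0,-0.0009],"twist":[0,0,0]}])

```text
t: 37.22
position: [0.5219, -0.0228, 0.1208]
orientation: [-0.01, 0.032, 0.999, -0.001]
ft_force: [5.5, -1.3, 3.7]
gripper_width: 0.0134
grip_force: 30.0
```

play_rows(commands=[{"gripper":0.6,"xyz":[0,0,0],"twist":[0,0,0]},{"gripper":0,"xyz":[0,0,0],"twist":[0,0,0]},{"gripper":-0.3,"xyz":[0,0,0],"twist":[0,0,0]},{"gripper":-0.3,"xyz":[0,0,0],"twist":[0,0,0]},{"gripper":-0.3,"xyz":[0,0,0],"twist":[0,0,0]}])

```text
t: 37.85
position: [0.519, -0.0223, 0.1187]
orientation: [-0.014, 0.032, 0.999, -0.0]
ft_force: [-0.2, -0.6, 0.6]
gripper_width: 0.0537
grip_force: 0.0
```

Released; lift clear.

play_rows(commands=[{"gripper":-0.3,"xyz":[0,0,-0.02],"twist":[0,0,0]},{"gripper":-0.3,"xyz":[0,0,-0.05],"twist":[0,0,0]},{"gripper":-0.3,"xyz":[0,0,-0.1],"twist":[0,0,0]},{"gripper":-0.3,"xyz":[0,0,-0.15],"twist":[0,0,0]},{"gripper":-0.3,"xyz":[0,0,-0.16],"twist":[0,0,0]}])

```text
t: 38.48
position: [0.5257, -0.0227, 0.2856]
orientation: [-0.009, 0.032, 0.999, -0.001]
ft_force: [0.2, -0.4, 0.1]
gripper_width: 0.0618
grip_force: 0.0
```

Run:
```python
from g import *
for c in("wrist","side","scene"):
    capture(c);
    for q in("bolt_tip","knob","hatch_edge","keeper"): print(c,q,[(np.round(r["centre"],1).tolist(),round(r["conf"],2)) for r in models.pinpoint(c,q)[:1]])
    print("expect tip/knob/edge",proj(c,[tcp(.02,.234,.01),tcp(.02,.156,.029),tcp(.02,.2,.003)]).round(1).tolist(), "drawn knob",proj(c,[tcp(.02,.124,.029)]).round(1).tolist(),"open edge .08",proj(c,[tcp(.08,.2,.003)]).round(1).tolist())
print(bot.sense()["ft_force"])
```

```text
wrist bolt_tip [([314.6, 137.5], 0.8)]
wrist knob [([317.3, 227.2], 0.9)]
wrist hatch_edge [([318.6, 175.0], 0.65)]
wrist keeper [([318.9, 163.6], 0.57)]
expect tip/knob/edge [[317.4, 143.1], [317.4, 234.9], [317.4, 181.8]] drawn knob [[317.4, 270.0]] open edge .08 [[317.4, 183.4]]
side bolt_tip [([377.1, 226.9], 0.86)]
side knob [([340.5, 215.4], 0.6)]
side hatch_edge [([358.7, 225.6], 0.65)]
side keeper [([366.5, 224.1], 0.53)]
expect tip/knob/edge [[374.9, 224.6], [338.1, 214.5], [358.6, 225.5]] drawn knob [[323.0, 213.1]] open edge .08 [[358.6, 221.4]]
scene bolt_tip [([242.8, 222.7], 0.91)]
scene knob [([275.6, 234.8], 0.91)]
scene hatch_edge [([259.5, 231.7], 0.92)]
scene keeper [([257.9, 229.9], 0.48)]
expect tip/knob/edge [[247.2, 223.3], [276.8, 235.3], [260.6, 233.3]] drawn knob [[289.9, 243.0]] open edge .08 [[260.2, 229.6]]
[-0.00429331 -0.09270568  0.24568253]
```

Bolt is home through the keeper, hatch held down after release, and the robot is clear.

```bash
python3 -c "
from cell import bot
print(bot.hand_in())"
```

```text
the job is handed in; nothing more can be done
None
```

The hatch is down on its seal and the bolt is through the keeper slot and against its hard stop. The hatch stayed down after I let go, and I handed the job in with the arm clear at about 39 of the 72 s; the bolt met the plate several times on the way, always with no more than about 13 N on the wrist, so under the 20 N limit.

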